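Clamp fudge tins in the date-stamping jig, shuttle them under the stamp and set its height

ROBOT

A 6-joint arm with a two-finger parallel gripper is mounted at the origin on the work surface; the furniture and walls round the work are solid. World frame = base frame: x ahead of the robot, y to its left, z up, the work surface at z = 0. Lengths are in m, angles in degrees, forces in N, time in s.
With the tool pointing down it reaches from about 0.25 to 0.725 m from the base axis. Payload 9.7 kg.
Tool frame: the origin (TCP) lies midway between the tips of the shut fingers; the grasp point (between the pads) lies 19 mm behind it; z points along the fingers, x is the direction in which the jaws open and shut, and the axes are right-handed (so a half turn about z gives the same grasp; the last joint's range is limited). The gripper opens to 85 mm and grips with 20 to 120 N. Pads are 22 mm wide; open, the fingers measure 114 mm over their backs; the gripper's body (76 mm by 85 mm) begins 54 mm behind the grasp point. The pads swing forward as they close: fully open they stand 13 mm farther back than shut.
Start: joints at [66.979, 4.979, 10.078, 95.1, 0, 90], TCP at [0.215, 0.506, 0.206] pointing down, gripper open.
Joint ranges: [-179.16, 179.16], [-48.56, 103.87], [-65.8, 70.77], [-126.05, 130.52], [-82.76, 87.17], [-180, 180]. Speed limits (degrees/s): [127.2, 127.2, 147.25, 180, 180, 180].

INTERFACE

Orientations are given as [roll, pitch, yaw] about the fixed x, y, z axes, in that order (R = Rz(yaw) Ry(pitch) Rx(roll)).
In Python, from workcell import sensors, camera, get_calibration, bot, recognise, place_of gives the robot as it stands. The module is installed in compiled form; this text tells all that it offers.
- The arm moves only by the tool send_rows, never from a script. Its argument "plan" is a list of rows, each a list of 3 entries, a list of its own where there are three numbers: the shift along the tool's x, y, z normalised to -1 to 1, where 1 is 0.3 m, then the turn, a rotation vector about the tool's x, y, z normalised to -1 to 1, where 1 is pi rad, then the closure, from -1 (fully open) to 1 (shut). In form: [[[x, y, z], [rx, ry, rz], claw], ...]. A call has 1 to 10 rows; each row is the pose to reach, as a shift and turn from the pose commanded when the call began, along the tool's axes at that moment, turning the shorter way round; what a row does not reach only later rows make up. A row lasts 1/10 s, in which the tool goes at most 50 mm and 8.59 degrees, less where a joint would pass 70% of its speed; a pose out of reach is approached as far as the arm can. A call with a number of a shift or a turn outside -1 to 1 is refused whole. A call with a gripper value outside its range is refused whole. The fingers move at their own pace and stop on an object; "force" is the grip in N (left out, the last holds). Time passes only in rows, so rows that repeat a pose let the fingers close. It gives the time, the measured TCP pose, the force and the opening at its end, in the units of the state.
- sensors.get_obs(): the state, without advancing time (a new reading comes with each control period).
- camera(name): name is "scene" or "top" or "wrist"; returns the picture (480x640x3 uint8, blue, green, red); there is no depth.
- get_calibration(name): a dict with "fx", "fy", "cx", "cy" (pixels), "R" (3x3) and "t" (3): a world point X has camera coordinates R X + t. Camera axes: x right, y down, z forward; pixel columns grow to the right and rows downward; lengths in m; the calibration is good to about 2 mm. A picture is of the moment at which its call begins: read the wrist's pose just before it. get_calibration takes no time and is no camera call; for the wrist camera it gives the pose at the moment of the call.
- bot.job_done(): hands the job in, once; it reports no verdict.
Trained networks look in the newest picture that a camera, given by its name, has taken for a name from the list of things; names that differ only in an ending like _2 or _b are one class to them, and where a whole thing is asked for, a point or a joint stands for the part that bears it (a point fixed in the world has none). Each returns a list of dicts, best first, with "p" (0 to 1); they miss things now and then, are a little off and sometimes report something else, mostly with a low value. They report only what shows in the picture. A call takes as long as a camera call.
- recognise(label, camera): "point" ([column, row] in pixels, amid what is visible of it).
- place_of(label, camera): "point" ([column, row] in pixels: a listed point, or the origin of a listed thing).
The state is a dict: "time": time; "q": joint angles; "qd": joint speeds; "joint_efforts": joint torques, N m; "ee_pos": TCP position; "tcp_rot": TCP orientation; "wrist_force": force on the tool from outside, world axes, zero at the start; "torque": the same for the moment, N m; "opening": finger opening in m.
Only numpy, scipy, OpenCV 4.12 (cv2) and the standard library are available. Lean on these libraries where they do the work, as an engineer would, in place of code of your own. Each camera call takes 0.05 s, during which the arm holds its last target. There are 200 camera calls.

TASK

Draw the jig's empty blue carrier back by its black knob to the loading station at the left end of its travel, load every fudge tin lying on the bench into its nests, one of them in the nest next to the stamp head, and push each loaded nest's red toggle-clamp handle down past its dead point so that its rubber pad holds the tin. Only then slide the carrier along the rail until it drops into the stamping station's detent, the tins still clamped; after that wind the stamp's height screw clockwise until it bottoms, back it off a quarter of a turn and leave it there. Do not disturb the rolls of labels, ribbon and tape lying among the tins.

Things in the scene. Friction and masses are not known exactly. Their poses are not given: they have to be found in the camera images.
- jig: Date-stamping jig, base plate 300 x 525 mm, fixed on the bench riser, whose top is 128 mm above the table. Origin on the riser's top; x points away from the robot (across the rail), y to the left (along the rail), z up; yaw within 5 degrees. The stamp head stands at its right end; the head's crown plate covers x 18 to 148, y -75 to -185 mm, its top 150 mm above the origin.
- tin_a_center (a point): Centre (17 mm above its underside) of fudge tin a: rounded green tin with white lid, 110 mm long (x) x 48 wide (y) x 34 high, 0.18 to 0.35 kg; pinch across the width. Two or three tins are present, all alike; any may go in any nest, either way round.
- tin_b_center (a point): Centre (17 mm above its underside) of fudge tin b: rounded green tin with white lid, 110 mm long (x) x 48 wide (y) x 34 high, 0.18 to 0.35 kg; pinch across the width. Two or three tins are present, all alike; any may go in any nest, either way round.
- tin_c_center (a point): Centre (17 mm above its underside) of fudge tin c: rounded green tin with white lid, 110 mm long (x) x 48 wide (y) x 34 high, 0.18 to 0.35 kg; pinch across the width. Two or three tins are present, all alike; any may go in any nest, either way round.
- nest_1 (a point): Nest 1, right-hand, next to the stamp head: one tin must go here. Point on the carrier's deck under the middle of the tin (a seated tin's centre is 17 mm above it); x lies along the tin's length, parallel to the jig's x. The deck is 38 mm above the riser; nests are 95 mm apart.
- nest_2 (a point): Nest 2, middle. Point on the carrier's deck under the middle of the tin (a seated tin's centre is 17 mm above it); x lies along the tin's length, parallel to the jig's x. The tin lies between six round-topped pins, 8 mm thick, 13 mm high, with 2 mm of play: two on each long side, 42 mm from the middle, and one at each end; the middle of the long sides is free for fingers.
- nest_3 (a point): Nest 3, left-hand. Point on the carrier's deck under the middle of the tin (a seated tin's centre is 17 mm above it); x lies along the tin's length, parallel to the jig's x. It stays empty, its clamp open or shut, when there are only two tins and nest 2 is used.
- clamp_1 (a joint): Toggle clamp handle of nest 1, rad. 0 = open: handle raised 1.19 rad above level, pad lifted clear. Grows as the handle is pushed towards the robot (-x) and down. Pad meets the lid at about 0.85; dead point 1.05 (before it the clamp springs back); end stop 1.14 (handle 0.05 rad above level): it stays there, the pad pressing with 10 to 15 N. Takes 3 to 7 N at the grip.
- clamp_2 (a joint): Toggle clamp handle of nest 2, rad; as clamp_1.
- clamp_3 (a joint): Toggle clamp handle of nest 3, rad; as clamp_1.
- clamp_1_pivot (a point): Pivot of the handle of clamp 1, 92 mm above the riser, on the carrier; axis along the jig's y. The handle is a straight round bar 15 mm thick (red from 25 mm on), running from the pivot towards -x and up, its end 100 mm from the pivot; push it about 75 mm from the pivot. When it is raised, 45 mm behind its upper end (+x side) are free.
- clamp_2_pivot (a point): Pivot of the handle of clamp 2, 92 mm above the riser, on the carrier; axis along the jig's y. Handle as clamp_1's.
- clamp_3_pivot (a point): Pivot of the handle of clamp 3, 92 mm above the riser, on the carrier; axis along the jig's y. Handle as clamp_1's.
- pad_1: Round rubber pad, 18 mm across, on the arm of clamp 1; origin at the centre of its face. It comes down on the robot's end of the tin, 40 mm from the nest's middle. While the clamp is open the arm stands upright 100 mm from the nest's middle, towards the robot, its top 150 mm above the riser (raised handle 190 mm).
- pad_2: Round rubber pad, 18 mm across, on the arm of clamp 2; origin at the centre of its face. It comes down on the robot's end of the tin, 40 mm from the nest's middle. While the clamp is open the arm stands upright 100 mm from the nest's middle, towards the robot, its top 150 mm above the riser (raised handle 190 mm).
- pad_3: Round rubber pad, 18 mm across, on the arm of clamp 3; origin at the centre of its face. It comes down on the robot's end of the tin, 40 mm from the nest's middle. While the clamp is open the arm stands upright 100 mm from the nest's middle, towards the robot, its top 150 mm above the riser (raised handle 190 mm).
- carrier (a joint): Travel of the blue carrier, m: 0 = loading station (left end of travel, with a detent); starts between 0.04 and 0.15; grows as it slides along the jig's -y. A sprung ball drops into the stamping station's detent at 0.150 (1.5 mm play); end stop at 0.1515. No other stations. Leaving or entering a detent takes about 5 N, sliding 1 to 2 N.
- carrier_knob (a point): Centre of the carrier's black round knob, 26 mm across and 26 mm high, 35 mm above the deck, on a post at the carrier's left end; grasp it from above to slide the carrier.
- screw (a joint): Turn of the stamp's height screw, rad: 0 = bottomed (hard stop); grows anticlockwise seen from above (backing off, 10 mm of head lift a turn), at most 2.6. Starts between 0.5 and 2.1. Turns against about 0.06 N m, stays where it is left.
- screw_bar (a point): Centre of the black bar grip on the height screw, 175 mm above the riser: 58 mm long, 14 mm thick, 26 mm high, its underside 12 mm above the crown plate; turns about the vertical. x points along the bar to the end with the white mark, parallel to the jig's x when the screw is bottomed.
- label_roll_center (a point): Centre of the white roll of labels, 60 mm across, 38 mm high; a bystander among the tins, not to be shifted (over 4 cm) or tipped.
- ribbon_roll_center (a point): Centre of the pink roll of ribbon, 62 mm across, 24 mm high; a bystander among the tins, not to be shifted (over 4 cm) or tipped.
- tape_roll_center (a point): Centre of the tan roll of packing tape, 68 mm across, 24 mm high; a bystander among the tins, not to be shifted (over 4 cm) or tipped.

How it is judged (in metres and radians):
On the way, in this order (a step that is already met when the one before it is completed fails the run):
1. with the carrier still at the loading station, every tin present lies home in a nest (one of them in the nest next to the stamp) and is held by that nest's clamp, its handle past the dead point (((x of tin_a_center in the frame of nest_1 between -0.005 and 0.005 m and y of tin_a_center in the frame of nest_1 between -0.005 and 0.005 m and z of tin_a_center in the frame of nest_1 between 0.013 and 0.021 m and angle between tin_a_center's own z axis and vertical below 0.06 rad and angle between the x axis of tin_a_center and the x axis of nest_1, either way round below 0.12 rad and value of joint clamp_1 above 1.1 rad and contact force between pad_1 and anything else above 3 N) or (x of tin_a_center in the frame of nest_2 between -0.005 and 0.005 m and y of tin_a_center in the frame of nest_2 between -0.005 and 0.005 m and z of tin_a_center in the frame of nest_2 between 0.013 and 0.021 m and angle between tin_a_center's own z axis and vertical below 0.06 rad and angle between the x axis of tin_a_center and the x axis of nest_2, either way round below 0.12 rad and value of joint clamp_2 above 1.1 rad and contact force between pad_2 and anything else above 3 N) or (x of tin_a_center in the frame of nest_3 between -0.005 and 0.005 m and y of tin_a_center in the frame of nest_3 between -0.005 and 0.005 m and z of tin_a_center in the frame of nest_3 between 0.013 and 0.021 m and angle between tin_a_center's own z axis and vertical below 0.06 rad and angle between the x axis of tin_a_center and the x axis of nest_3, either way round below 0.12 rad and value of joint clamp_3 above 1.1 rad and contact force between pad_3 and anything else above 3 N)) and ((x of tin_b_center in the frame of nest_1 between -0.005 and 0.005 m and y of tin_b_center in the frame of nest_1 between -0.005 and 0.005 m and z of tin_b_center in the frame of nest_1 between 0.013 and 0.021 m and angle between tin_b_center's own z axis and vertical below 0.06 rad and angle between the x axis of tin_b_center and the x axis of nest_1, either way round below 0.12 rad and value of joint clamp_1 above 1.1 rad and contact force between pad_1 and anything else above 3 N) or (x of tin_b_center in the frame of nest_2 between -0.005 and 0.005 m and y of tin_b_center in the frame of nest_2 between -0.005 and 0.005 m and z of tin_b_center in the frame of nest_2 between 0.013 and 0.021 m and angle between tin_b_center's own z axis and vertical below 0.06 rad and angle between the x axis of tin_b_center and the x axis of nest_2, either way round below 0.12 rad and value of joint clamp_2 above 1.1 rad and contact force between pad_2 and anything else above 3 N) or (x of tin_b_center in the frame of nest_3 between -0.005 and 0.005 m and y of tin_b_center in the frame of nest_3 between -0.005 and 0.005 m and z of tin_b_center in the frame of nest_3 between 0.013 and 0.021 m and angle between tin_b_center's own z axis and vertical below 0.06 rad and angle between the x axis of tin_b_center and the x axis of nest_3, either way round below 0.12 rad and value of joint clamp_3 above 1.1 rad and contact force between pad_3 and anything else above 3 N)) and ((x of tin_c_center in the frame of nest_1 between -0.005 and 0.005 m and y of tin_c_center in the frame of nest_1 between -0.005 and 0.005 m and z of tin_c_center in the frame of nest_1 between 0.013 and 0.021 m and angle between tin_c_center's own z axis and vertical below 0.06 rad and angle between the x axis of tin_c_center and the x axis of nest_1, either way round below 0.12 rad and value of joint clamp_1 above 1.1 rad and contact force between pad_1 and anything else above 3 N) or (x of tin_c_center in the frame of nest_2 between -0.005 and 0.005 m and y of tin_c_center in the frame of nest_2 between -0.005 and 0.005 m and z of tin_c_center in the frame of nest_2 between 0.013 and 0.021 m and angle between tin_c_center's own z axis and vertical below 0.06 rad and angle between the x axis of tin_c_center and the x axis of nest_2, either way round below 0.12 rad and value of joint clamp_2 above 1.1 rad and contact force between pad_2 and anything else above 3 N) or (x of tin_c_center in the frame of nest_3 between -0.005 and 0.005 m and y of tin_c_center in the frame of nest_3 between -0.005 and 0.005 m and z of tin_c_center in the frame of nest_3 between 0.013 and 0.021 m and angle between tin_c_center's own z axis and vertical below 0.06 rad and angle between the x axis of tin_c_center and the x axis of nest_3, either way round below 0.12 rad and value of joint clamp_3 above 1.1 rad and contact force between pad_3 and anything else above 3 N)) and ((x of tin_a_center in the frame of nest_1 between -0.005 and 0.005 m and y of tin_a_center in the frame of nest_1 between -0.005 and 0.005 m and z of tin_a_center in the frame of nest_1 between 0.013 and 0.021 m and angle between tin_a_center's own z axis and vertical below 0.06 rad and angle between the x axis of tin_a_center and the x axis of nest_1, either way round below 0.12 rad) or (x of tin_b_center in the frame of nest_1 between -0.005 and 0.005 m and y of tin_b_center in the frame of nest_1 between -0.005 and 0.005 m and z of tin_b_center in the frame of nest_1 between 0.013 and 0.021 m and angle between tin_b_center's own z axis and vertical below 0.06 rad and angle between the x axis of tin_b_center and the x axis of nest_1, either way round below 0.12 rad) or (x of tin_c_center in the frame of nest_1 between -0.005 and 0.005 m and y of tin_c_center in the frame of nest_1 between -0.005 and 0.005 m and z of tin_c_center in the frame of nest_1 between 0.013 and 0.021 m and angle between tin_c_center's own z axis and vertical below 0.06 rad and angle between the x axis of tin_c_center and the x axis of nest_1, either way round below 0.12 rad)) and value of joint carrier below 0.01 m), for 0.3 s.
2. the carrier is in the stamping detent, all tins still clamped (((x of tin_a_center in the frame of nest_1 between -0.005 and 0.005 m and y of tin_a_center in the frame of nest_1 between -0.005 and 0.005 m and z of tin_a_center in the frame of nest_1 between 0.013 and 0.021 m and angle between tin_a_center's own z axis and vertical below 0.06 rad and angle between the x axis of tin_a_center and the x axis of nest_1, either way round below 0.12 rad and value of joint clamp_1 above 1.1 rad and contact force between pad_1 and anything else above 3 N) or (x of tin_a_center in the frame of nest_2 between -0.005 and 0.005 m and y of tin_a_center in the frame of nest_2 between -0.005 and 0.005 m and z of tin_a_center in the frame of nest_2 between 0.013 and 0.021 m and angle between tin_a_center's own z axis and vertical below 0.06 rad and angle between the x axis of tin_a_center and the x axis of nest_2, either way round below 0.12 rad and value of joint clamp_2 above 1.1 rad and contact force between pad_2 and anything else above 3 N) or (x of tin_a_center in the frame of nest_3 between -0.005 and 0.005 m and y of tin_a_center in the frame of nest_3 between -0.005 and 0.005 m and z of tin_a_center in the frame of nest_3 between 0.013 and 0.021 m and angle between tin_a_center's own z axis and vertical below 0.06 rad and angle between the x axis of tin_a_center and the x axis of nest_3, either way round below 0.12 rad and value of joint clamp_3 above 1.1 rad and contact force between pad_3 and anything else above 3 N)) and ((x of tin_b_center in the frame of nest_1 between -0.005 and 0.005 m and y of tin_b_center in the frame of nest_1 between -0.005 and 0.005 m and z of tin_b_center in the frame of nest_1 between 0.013 and 0.021 m and angle between tin_b_center's own z axis and vertical below 0.06 rad and angle between the x axis of tin_b_center and the x axis of nest_1, either way round below 0.12 rad and value of joint clamp_1 above 1.1 rad and contact force between pad_1 and anything else above 3 N) or (x of tin_b_center in the frame of nest_2 between -0.005 and 0.005 m and y of tin_b_center in the frame of nest_2 between -0.005 and 0.005 m and z of tin_b_center in the frame of nest_2 between 0.013 and 0.021 m and angle between tin_b_center's own z axis and vertical below 0.06 rad and angle between the x axis of tin_b_center and the x axis of nest_2, either way round below 0.12 rad and value of joint clamp_2 above 1.1 rad and contact force between pad_2 and anything else above 3 N) or (x of tin_b_center in the frame of nest_3 between -0.005 and 0.005 m and y of tin_b_center in the frame of nest_3 between -0.005 and 0.005 m and z of tin_b_center in the frame of nest_3 between 0.013 and 0.021 m and angle between tin_b_center's own z axis and vertical below 0.06 rad and angle between the x axis of tin_b_center and the x axis of nest_3, either way round below 0.12 rad and value of joint clamp_3 above 1.1 rad and contact force between pad_3 and anything else above 3 N)) and ((x of tin_c_center in the frame of nest_1 between -0.005 and 0.005 m and y of tin_c_center in the frame of nest_1 between -0.005 and 0.005 m and z of tin_c_center in the frame of nest_1 between 0.013 and 0.021 m and angle between tin_c_center's own z axis and vertical below 0.06 rad and angle between the x axis of tin_c_center and the x axis of nest_1, either way round below 0.12 rad and value of joint clamp_1 above 1.1 rad and contact force between pad_1 and anything else above 3 N) or (x of tin_c_center in the frame of nest_2 between -0.005 and 0.005 m and y of tin_c_center in the frame of nest_2 between -0.005 and 0.005 m and z of tin_c_center in the frame of nest_2 between 0.013 and 0.021 m and angle between tin_c_center's own z axis and vertical below 0.06 rad and angle between the x axis of tin_c_center and the x axis of nest_2, either way round below 0.12 rad and value of joint clamp_2 above 1.1 rad and contact force between pad_2 and anything else above 3 N) or (x of tin_c_center in the frame of nest_3 between -0.005 and 0.005 m and y of tin_c_center in the frame of nest_3 between -0.005 and 0.005 m and z of tin_c_center in the frame of nest_3 between 0.013 and 0.021 m and angle between tin_c_center's own z axis and vertical below 0.06 rad and angle between the x axis of tin_c_center and the x axis of nest_3, either way round below 0.12 rad and value of joint clamp_3 above 1.1 rad and contact force between pad_3 and anything else above 3 N)) and ((x of tin_a_center in the frame of nest_1 between -0.005 and 0.005 m and y of tin_a_center in the frame of nest_1 between -0.005 and 0.005 m and z of tin_a_center in the frame of nest_1 between 0.013 and 0.021 m and angle between tin_a_center's own z axis and vertical below 0.06 rad and angle between the x axis of tin_a_center and the x axis of nest_1, either way round below 0.12 rad) or (x of tin_b_center in the frame of nest_1 between -0.005 and 0.005 m and y of tin_b_center in the frame of nest_1 between -0.005 and 0.005 m and z of tin_b_center in the frame of nest_1 between 0.013 and 0.021 m and angle between tin_b_center's own z axis and vertical below 0.06 rad and angle between the x axis of tin_b_center and the x axis of nest_1, either way round below 0.12 rad) or (x of tin_c_center in the frame of nest_1 between -0.005 and 0.005 m and y of tin_c_center in the frame of nest_1 between -0.005 and 0.005 m and z of tin_c_center in the frame of nest_1 between 0.013 and 0.021 m and angle between tin_c_center's own z axis and vertical below 0.06 rad and angle between the x axis of tin_c_center and the x axis of nest_1, either way round below 0.12 rad)) and value of joint carrier above 0.146 m), for 0.3 s.
3. the height screw has been turned down until it bottoms (value of joint carrier above 0.146 m and value of joint screw below 0.06 rad), for 0.1 s.
At the end, for the whole second after the job is handed in: Every tin present lies home in a nest (within 5 mm, flat), one of them in nest 1, with that nest's handle past the dead point (over 1.10) and its pad pressing on the tin; carrier at the stamping detent (over 0.146); screw at rest a quarter turn (1.57 +- 0.25 rad) above its bottom (all of step 2 and value of joint screw between 1.321 and 1.821 rad); the robot touches nothing.
It fails at once if the label roll is pushed more than 4 cm from its place or tipped over (distance of label_roll_center from where it was at the start of the episode above 0.04 m or angle between label_roll_center's own z axis and vertical above 0.5 rad).
It fails at once if the ribbon roll is pushed more than 4 cm from its place or tipped over (distance of ribbon_roll_center from where it was at the start of the episode above 0.04 m or angle between ribbon_roll_center's own z axis and vertical above 0.5 rad).
It fails at once if the tape roll is pushed more than 4 cm from its place or tipped over (distance of tape_roll_center from where it was at the start of the episode above 0.04 m or angle between tape_roll_center's own z axis and vertical above 0.5 rad).
Of tin_a, tin_b, tin_c only 2 to 3 are there at a start; the rules pass over those that are not, and their reading is None.
At some moment in a run one of tin_a, tin_b, tin_c may be knocked a few centimetres aside while the robot is not near it.
Once in a run the grip may slacken for a moment while it holds something.
It also fails if it takes over 210 s, if anything falls off the work surface, if the arm or the gripper's body presses on something with over 40 N, if the wrist force passes 120 N, or if a joint passes its speed limit or range.

## Working session

There is one attempt and no reset: what is moved stays moved. The work goes in short steps, Python scripts to look and compute and a tool call to move; the robot and the scene stay as the last step left them, time stands still between calls to the robot, and variables do not carry over. Pictures are saved under pics/ and viewed, on a budget of 14 in all, crops included, one or two more only if the job needs it, and the job is handed in when it is done.

Besides the shell and the picture viewer there is one more tool, called after "Emit:" by a JSON object that holds its "name" and its "arguments", one argument or row to a line. send_rows: Moves the arm, as the interface text tells. Scaled input: -1 to 1 covers 0.3 m each way for a shift and pi rad each way for a turn. Its arguments: {"type":"object","properties":{"plan":{"type":"array"},"force":{"type":"number"}},"required":["plan"]}

```bash
mkdir -p pics; ls; cat > h.py <<'E'
import numpy as np, cv2
from scipy.spatial.transform import Rotation as Rot
from workcell import sensors, camera, get_calibration, bot, recognise, place_of
def ray(cal,p):
    d=np.array([(p[0]-cal['cx'])/cal['fx'],(p[1]-cal['cy'])/cal['fy'],1.0])
    R=np.array(cal['R']);t=np.array(cal['t']).ravel()
    return -R.T@t, R.T@d
def at(cal,p,z):
    o,d=ray(cal,p); return o+d*(z-o[2])/d[2]
def proj(cal,X):
    c=np.array(cal['R'])@np.array(X,float)+np.array(cal['t']).ravel()
    return [cal['fx']*c[0]/c[2]+cal['cx'],cal['fy']*c[1]/c[2]+cal['cy']]
def rel(pos=None,yaw=None):
    pass
E
cat > a.py <<'E'
from h import *
o=sensors.get_obs(); print({k:np.round(v,3).tolist() for k,v in o.items()})
for n in ["scene","top"]:
    im=camera(n); cv2.imwrite(f"pics/{n}0.png",im); c=get_calibration(n)
    print(n,c['fx'],c['fy'],c['cx'],c['cy'],np.round(c['R'],4).tolist(),np.round(c['t'],4).tolist())
E
python3 a.py
```

```text
pics
{'time': 0.0, 'q': [66.977, 5.012, 10.034, 95.1, 0.001, 90.001], 'qd': [-0.111, -0.028, 0.025, -0.005, 0.041, -0.016], 'joint_efforts': [0.001, -52.039, 46.48, 0.016, 0.0, 0.0], 'ee_pos': [0.215, 0.506, 0.205], 'tcp_rot': [-179.999, 0.078, 66.976], 'wrist_force': [-0.492, -0.734, -0.656], 'torque': [-0.031, 0.04, -0.027], 'opening': 0.085}
scene 595.6184858663524 595.6184858663524 314.94756652675784 233.8092459157835 [[-0.8487, -0.5287, -0.0093], [-0.378, 0.6189, -0.6886], [0.3698, -0.5809, -0.7251]] [0.5087, 0.3833, 1.5505]
top 455.7399422801912 455.7399422801912 319.1049555876197 245.48989653010582 [[0.0172, -0.9998, 0.0137], [-0.9859, -0.0192, -0.1663], [0.1665, -0.0106, -0.986]] [-0.0196, 0.6154, 1.3572]
```

View pics/scene0.png

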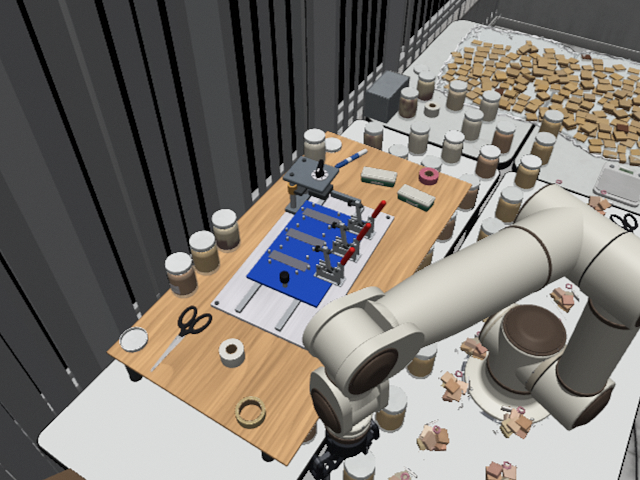

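View pics/top0.png

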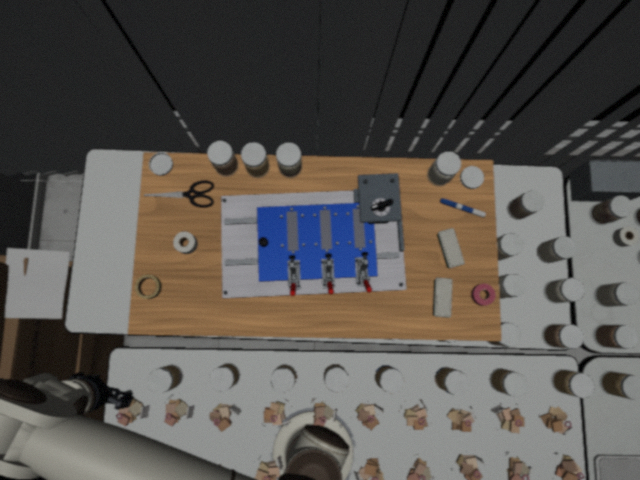

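```bash
cat > b.py <<'E'
from h import *
c=get_calibration("top"); camera("top")
H={'tin_a_center':.017,'nest_1':.166,'clamp_1_pivot':.22,'carrier_knob':.201,'screw_bar':.303,'label_roll_center':.019,'ribbon_roll_center':.012,'tape_roll_center':.012,'jig':.128}
for l,z in H.items():
    for r in place_of(l,"top"):
        if r['p']>.2: print(l,round(r['p'],2),np.round(r['point'],1),np.round(at(c,r['point'],z),4))
E
python3 b.py
```

```text
tin_a_center 0.56 [442.6 294.7] [ 0.4732 -0.3971  0.017 ]
nest_1 0.88 [357.6 226.8] [ 0.6527 -0.1163  0.166 ]
nest_1 0.8 [291.5 228.6] [0.6437 0.0724 0.166 ]
nest_1 0.55 [326.3 230.1] [ 0.6413 -0.0269  0.166 ]
nest_1 0.52 [186.1 240.6] [0.6031 0.3695 0.166 ]
nest_1 0.39 [329.4 241.2] [ 0.6093 -0.0362  0.166 ]
nest_1 0.23 [261.5 240.8] [0.6067 0.1565 0.166 ]
clamp_1_pivot 0.9 [361.1 278.6] [ 0.4992 -0.1209  0.22  ]
carrier_knob 0.83 [260.1 243.3] [0.5934 0.156  0.201 ]
carrier_knob 0.5 [324.5 229.3] [ 0.6363 -0.021   0.201 ]
screw_bar 0.62 [383.9 202.9] [ 0.6878 -0.1708  0.303 ]
ribbon_roll_center 0.95 [481.7 291.2] [ 0.4867 -0.5221  0.012 ]
ribbon_roll_center 0.24 [448.  246.9] [ 0.6258 -0.4201  0.012 ]
tape_roll_center 0.77 [149.2 285.6] [0.4853 0.5186 0.012 ]
tape_roll_center 0.73 [366.3 252.3] [ 0.6034 -0.1591  0.012 ]
jig 0.88 [329.5 240.6] [ 0.6179 -0.0377  0.128 ]
jig 0.46 [295.2 227.3] [0.6556 0.0636 0.128 ]
```

The top view shows the jig in the middle, with its carrier partway along: knob at (262,241), clamps at (294,270), (327,270) and (364,270), screw bar at (382,206). There are two tins, at (450,248) and (443,297). The ribbon is at (484,294), tape at (149,287) and labels at (184,242). The board is 128 mm up, so tin centres should be at z=0.145.

```bash
cat >> h.py <<'E'
def mv(target,rpy=None,off=None):
    """print normalised shift/turn from the present pose to target (world TCP) and yaw (deg, tool down)"""
    o=sensors.get_obs(); p=np.array(o['ee_pos']); R=Rot.from_euler('xyz',o['tcp_rot'],degrees=True)
    s=R.inv().apply(np.array(target)-p)/.3
    r=np.zeros(3)
    if rpy is not None:
        if np.isscalar(rpy): rpy=[180,0,rpy]
        r=(R.inv()*Rot.from_euler('xyz',rpy,degrees=True)).as_rotvec()/np.pi
    print('t%.2f pos'%o['time'],np.round(p,4),'rot',np.round(o['tcp_rot'],2),'open %.4f'%o['opening'],'F',np.round(o['wrist_force'],1),'q',np.round(o['q'],0))
    print('  shift',np.round(s,3).tolist(),'turn',np.round(r,3).tolist(),'rows',int(np.ceil(max(np.abs(np.linalg.norm(s))*.3/.05,np.linalg.norm(r)*180/8.59)))+1)
E
python3 - <<'E'
from h import *
c=get_calibration("wrist"); o=sensors.get_obs(); R=Rot.from_euler('xyz',o['tcp_rot'],degrees=True)
C=-np.array(c['R']).T@np.array(c['t']).ravel()
print(c['fx'],'cam in tool',R.inv().apply(C-o['ee_pos']),'axes in tool (rows)',np.round((np.array(c['R'])@R.as_matrix()),3))
mv([.36,.28,.44],78.); mv([.48,.0,.48],90.)
E
```

```text
424.99994485490953 cam in tool [-0.00187488 -0.07939243 -0.16772477] axes in tool (rows) [[ 1.    -0.001 -0.   ]
 [ 0.     0.951 -0.31 ]
 [ 0.     0.31   0.951]]
t0.60 pos [0.2151 0.5062 0.2057] rot [180.     0.    66.98] open 0.0855 F [-1.  -0.5 -0.2] q [67.  5. 10. 95. -0. 90.]
  shift [-0.505, 0.739, -0.781] turn [0.0, 0.0, -0.061] rows 9
t0.60 pos [0.2151 0.5062 0.2057] rot [180.     0.    66.98] open 0.0855 F [-1.  -0.5 -0.2] q [67.  5. 10. 95. -0. 90.]
  shift [-1.208, 1.473, -0.914] turn [0.0, 0.0, -0.128] rows 14
```

Emit:
{"name": "send_rows", "arguments": {
  "plan": [
    [[-0.1,0.15,-0.4],[0,0,-0.061],-1],
    [[-0.505,0.739,-0.781],[0,0,-0.061],-1],
    [[-0.505,0.739,-0.781],[0,0,-0.061],-1],
    [[-0.505,0.739,-0.781],[0,0,-0.061],-1],
    [[-0.505,0.739,-0.781],[0,0,-0.061],-1],
    [[-0.505,0.739,-0.781],[0,0,-0.061],-1],
    [[-0.505,0.739,-0.781],[0,0,-0.061],-1],
    [[-0.505,0.739,-0.781],[0,0,-0.061],-1],
    [[-0.505,0.739,-0.781],[0,0,-0.061],-1]
  ]
}}

```text
time: 1.5
ee_pos: [0.3608, 0.2794, 0.4408]
tcp_rot: [179.9, -0.1, 77.8]
wrist_force: [-0.1, 0.3, -0.1]
opening: 0.0861
```

```bash
python3 -c "
from h import *
mv([.42,.0,.50],90.)"
```

```text
t1.50 pos [0.3608 0.2794 0.4408] rot [ 1.7992e+02 -1.0000e-01  7.7800e+01] open 0.0861 F [-0.1  0.3 -0.1] q [ 38.   6.  40. 124.   0.  50.]
  shift [-0.868, 0.39, -0.198] turn [0.0, -0.0, -0.068] rows 7
```

Emit:
{"name": "send_rows", "arguments": {
  "plan": [
    [[-0.868,0.39,0],[0,0,-0.068],-1],
    [[-0.868,0.39,0],[0,0,-0.068],-1],
    [[-0.868,0.39,0],[0,0,-0.068],-1],
    [[-0.868,0.39,0],[0,0,-0.068],-1],
    [[-0.868,0.39,0],[0,0,-0.068],-1],
    [[-0.868,0.39,0],[0,0,-0.068],-1],
    [[-0.868,0.39,0],[0,0,-0.068],-1],
    [[-0.868,0.39,0],[0,0,-0.068],-1]
  ]
}}

```text
time: 2.3
ee_pos: [0.4202, 0.0012, 0.4387]
tcp_rot: [-179.9, -0.0, 90.1]
wrist_force: [-1.0, 0.9, -0.4]
opening: 0.0857
```

```bash
cat > look.py <<'E'
from h import *
import sys
H={'tin_a_center':.145,'nest_1':.166,'clamp_1_pivot':.22,'carrier_knob':.201,'screw_bar':.303,'label_roll_center':.147,'ribbon_roll_center':.14,'tape_roll_center':.14,'jig':.128,'pad_1':.25}
def look(name,labels,pm=.3,save=None,cam="wrist"):
    c=get_calibration(cam); im=camera(cam)
    if save: cv2.imwrite(f'pics/{save}.png',im)
    for l in labels:
        for r in place_of(l,cam):
            if r['p']>pm: print(cam,l,round(r['p'],2),np.round(r['point'],0),np.round(at(c,r['point'],H[l]),4))
    return im,c
if __name__=='__main__':
    mv([.42,0,.44],90.)
    look('x',H,.3,'w1'); look('x',H,.3,None,'top')
E
python3 look.py
```

```text
t2.30 pos [0.4202 0.0012 0.4387] rot [-1.7988e+02 -3.0000e-02  9.0120e+01] open 0.0857 F [-1.   0.9 -0.4] q [  0.   1.  34. 123.   0.   0.]
  shift [-0.004, -0.001, -0.004] turn [-0.001, -0.0, 0.001] rows 2
wrist nest_1 0.76 [220. 369.] [ 0.6525 -0.122   0.166 ]
wrist nest_1 0.68 [299. 364.] [ 0.6459 -0.0265  0.166 ]
wrist nest_1 0.63 [376. 358.] [0.6376 0.0659 0.166 ]
wrist clamp_1_pivot 0.67 [188. 267.] [ 0.4981 -0.1311  0.22  ]
wrist carrier_knob 0.67 [454. 346.] [0.5975 0.1459 0.201 ]
wrist screw_bar 0.53 [378. 360.] [0.5463 0.0471 0.303 ]
wrist label_roll_center 0.69 [628. 323.] [0.6002 0.374  0.147 ]
wrist tape_roll_center 0.6 [627. 324.] [0.6049 0.3785 0.14  ]
wrist jig 0.73 [292. 331.] [ 0.6229 -0.0372  0.128 ]
wrist pad_1 0.74 [291. 344.] [ 0.565  -0.0295  0.25  ]
wrist pad_1 0.58 [390. 342.] [0.5622 0.0661 0.25  ]
top tin_a_center 0.95 [444. 296.] [ 0.4627 -0.3642  0.145 ]
top nest_1 0.94 [356. 228.] [ 0.6477 -0.1126  0.166 ]
top nest_1 0.56 [291. 228.] [0.6469 0.0737 0.166 ]
top clamp_1_pivot 0.8 [363. 278.] [ 0.5001 -0.1252  0.22  ]
top carrier_knob 0.78 [260. 242.] [0.5965 0.1569 0.201 ]
top screw_bar 0.47 [385. 200.] [ 0.6948 -0.1734  0.303 ]
top label_roll_center 0.83 [183. 242.] [0.601 0.384 0.147]
top ribbon_roll_center 0.98 [482. 292.] [ 0.4744 -0.4743  0.14  ]
top tape_roll_center 0.7 [146. 284.] [0.4798 0.4818 0.14  ]
top tape_roll_center 0.7 [259. 241.] [0.6094 0.1676 0.14  ]
top tape_roll_center 0.64 [186. 242.] [0.6038 0.3781 0.14  ]
top jig 0.88 [327. 240.] [ 0.6186 -0.0298  0.128 ]
top pad_1 0.51 [365. 248.] [ 0.577 -0.128  0.25 ]
```

View pics/w1.png

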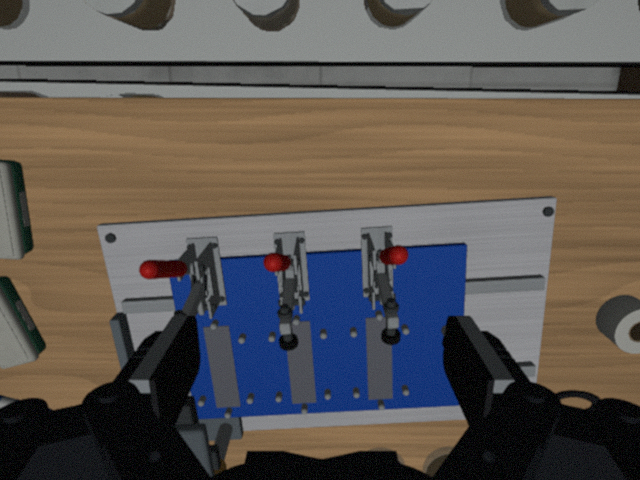

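The wrist view shows the plate's corner screws at (111,238) and (548,212), so its yaw is about +4°. The nest strips are at (222,367), (302,363) and (379,358). The knob is hidden by the right finger, so I'll measure yaw and knob from the top picture.

```bash
cat > c.py <<'E'
from h import *
im=cv2.imread('pics/top0.png'); c=get_calibration("top"); b,g,r=[im[...,i].astype(int) for i in range(3)]
blue=((b>100)&(r<70)&(g<90)).astype(np.uint8)
n,l,s,ct=cv2.connectedComponentsWithStats(blue); k=1+np.argmax(s[1:,4]); m=(l==k).astype(np.uint8)
cn=max(cv2.findContours(m,0,1)[0],key=cv2.contourArea); hull=cv2.convexHull(cn)
q=cv2.approxPolyDP(hull,6,True)[:,0]; print('blue',q.tolist(),[np.round(at(c,p,.166)[:2],4).tolist() for p in q])
# left edge and bottom edge fits
# knob: dark inside hull near left
hm=cv2.fillConvexPoly(np.zeros_like(m),hull,1)
dark=((im.max(2)<60)&(hm>0)).astype(np.uint8); dark[:,285:]=0
n,l,s,ct=cv2.connectedComponentsWithStats(dark)
for i in range(1,n):
    if s[i,4]>15: print('dark',s[i],ct[i],at(c,ct[i],.201+.008))
plate=((im.min(2)>130)).astype(np.uint8)
g=cv2.cvtColor(im,cv2.COLOR_BGR2GRAY)
# corner screws (dark dots)
for x,y in [(225,200),(227,292),(401,285)]:
    w=g[y-6:y+7,x-6:x+7]; wt=np.clip(120-w.astype(float),0,None); yy,xx=np.mgrid[-6:7,-6:7]
    p=[x+(wt*xx).sum()/wt.sum(),y+(wt*yy).sum()/wt.sum()]; print('screw',np.round(p,1),at(c,p,.14))
im=cv2.imread('pics/w1.png')
cv2.imwrite('pics/topz.png',cv2.resize(cv2.imread('pics/top0.png')[185:305,210:410],None,fx=4,fy=4,interpolation=cv2.INTER_CUBIC))
E
python3 c.py
```

```text
blue [[373, 224], [376, 275], [259, 279], [258, 208], [357, 203]] [[0.6618, -0.1604], [0.5154, -0.1685], [0.4981, 0.1593], [0.7021, 0.1702], [0.7228, -0.1143]]
dark [259 238   9   8  55] [262.83636364 241.61818182] [0.59688036 0.14769468 0.209     ]
screw [222.5 199.2] [0.73303506 0.27858095 0.14      ]
screw [224.2 292.9] [0.45906288 0.25934455 0.14      ]
screw [401.8 285.1] [ 0.49058978 -0.24599883  0.14      ]
```

View pics/topz.png

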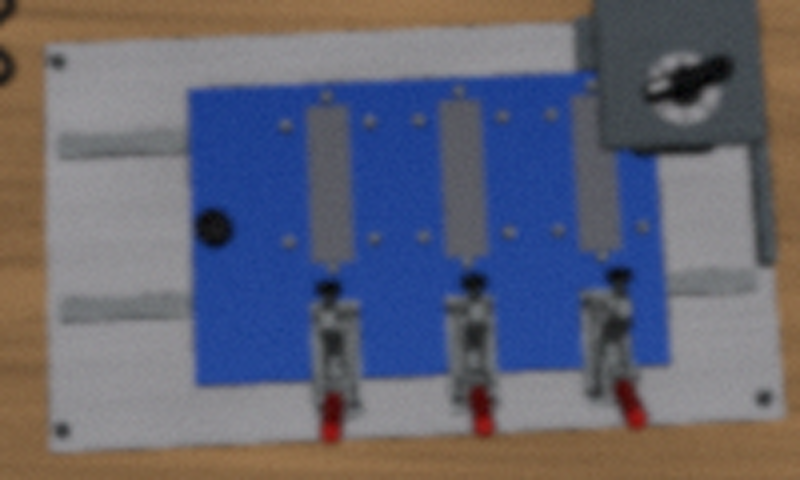

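The crop shows the knob at (213,228) and the clamps all open. Jig yaw is about +3.6°. The screw bar's white mark is on its lower-left end. Moving over the knob next.

```bash
python3 -c "
from h import *
mv([.597,.148,.26],93.6)"
```

```text
t3.40 pos [0.42   0.0009 0.44  ] rot [180.    -0.    90.19] open 0.0858 F [-0.4 -0.6  0.1] q [  0.   1.  34. 123.   0.  -0.]
  shift [0.488, 0.592, 0.6] turn [0.0, -0.0, -0.019] rows 7
```

Emit:
{"name": "send_rows", "arguments": {
  "plan": [
    [[0.488,0.592,0.1],[0,0,-0.019],-1],
    [[0.488,0.592,0.1],[0,0,-0.019],-1],
    [[0.488,0.592,0.1],[0,0,-0.019],-1],
    [[0.488,0.592,0.1],[0,0,-0.019],-1],
    [[0.488,0.592,0.1],[0,0,-0.019],-1],
    [[0.488,0.592,0.6],[0,0,-0.019],-1],
    [[0.488,0.592,0.6],[0,0,-0.019],-1],
    [[0.488,0.592,0.6],[0,0,-0.019],-1],
    [[0.488,0.592,0.6],[0,0,-0.019],-1]
  ]
}}

```text
time: 4.3
ee_pos: [0.5974, 0.1482, 0.2609]
tcp_rot: [179.9, -0.0, 93.6]
wrist_force: [0.9, -0.4, 1.4]
opening: 0.0855
```

```bash
python3 -c "
from look import *
mv([.597,.148,.184],93.6)
look('x',['carrier_knob','nest_1'],.3,'w2')"
```

```text
t4.30 pos [0.5974 0.1482 0.2609] rot [ 1.799e+02 -2.000e-02  9.363e+01] open 0.0855 F [ 0.9 -0.4  1.4] q [ 14.  16.  29. 103.  -0.  10.]
  shift [-0.001, -0.002, 0.256] turn [0.001, -0.0, 0.0] rows 3
wrist carrier_knob 0.66 [320. 247.] [0.5983 0.1456 0.201 ]
wrist nest_1 0.69 [ 60. 281.] [ 0.6459 -0.027   0.166 ]
wrist nest_1 0.69 [203. 281.] [0.6398 0.0692 0.166 ]
```

View pics/w2.png

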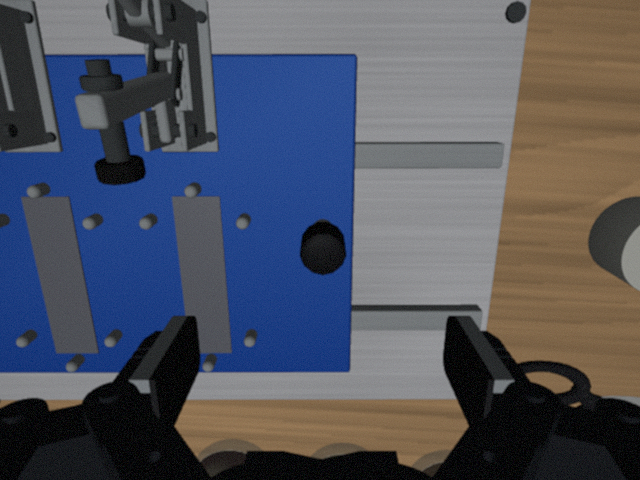

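The knob is at (322,248), centred between the jaws. I'll descend and grip it.

Emit:
{"name": "send_rows", "arguments": {
  "plan": [
    [[0,0,0.13],[0,0,0],-1],
    [[0,0,0.256],[0,0,0],-1],
    [[0,0,0.256],[0,0,0],-1],
    [[0,0,0.256],[0,0,0],1],
    [[0,0,0.256],[0,0,0],1],
    [[0,0,0.256],[0,0,0],1],
    [[0,0,0.256],[0,0,0],1],
    [[0,0,0.256],[0,0,0],1],
    [[0,0,0.256],[0,0,0],1],
    [[0,0,0.256],[0,0,0],1]
  ],
  "force": 40
}}

```text
time: 5.45
ee_pos: [0.5983, 0.1482, 0.1884]
tcp_rot: [179.7, -0.0, 93.6]
wrist_force: [0.8, -0.3, 12.0]
opening: 0.0001
```

```bash
python3 -c "
from look import *
mv([.597,.148,.184],93.6)
look('x',['carrier_knob','nest_1'],.3,'w3')"
```

```text
t5.45 pos [0.5983 0.1482 0.1884] rot [ 1.7971e+02 -4.0000e-02  9.3620e+01] open 0.0001 F [ 0.8 -0.3 12. ] q [14. 14. 18. 94. -0. 10.]
  shift [-0.0, -0.004, 0.015] turn [0.002, -0.0, 0.0] rows 2
wrist carrier_knob 0.76 [322. 306.] [0.5986 0.1466 0.201 ]
wrist nest_1 0.68 [164. 336.] [0.6387 0.0686 0.166 ]
```

View pics/w3.png

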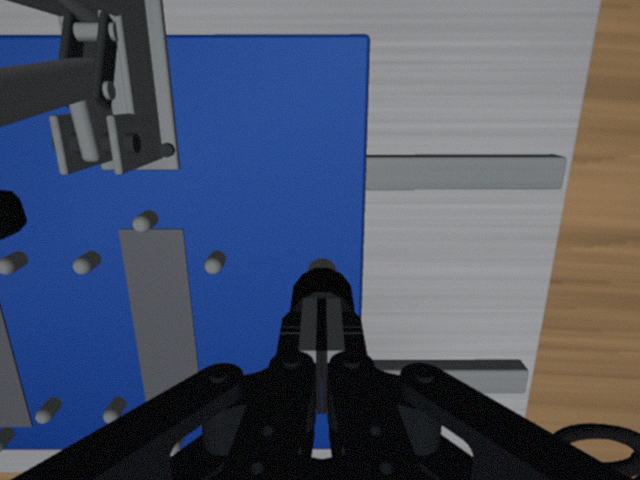

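The fingers shut on nothing. The 12 N of force and the knob's apparent size (about 63 px) put its top at the tip level, z≈0.188, lower than the text suggests. I'll lift, pre-close to 45 mm so a finger clears the nest-3 pin, go lower and grip.

Emit:
{"name": "send_rows", "arguments": {
  "plan": [
    [[0,-0.004,-0.1],[0,0,0],1],
    [[0,-0.004,-0.15],[0,0,0],-0.1],
    [[0,-0.004,-0.15],[0,0,0],-0.1],
    [[0,-0.004,-0.15],[0,0,0],-0.1],
    [[0,-0.004,-0.15],[0,0,0],-0.1],
    [[0,-0.004,-0.15],[0,0,0],-0.1],
    [[0,-0.004,-0.15],[0,0,0],-0.1]
  ]
}}

```text
time: 6.3
ee_pos: [0.5957, 0.1479, 0.2296]
tcp_rot: [-179.9, 0.0, 93.6]
wrist_force: [-0.1, 0.3, -0.1]
opening: 0.0473
```

```bash
python3 -c "
from look import *
mv([.597,.148,.184],93.6)
look('x',['carrier_knob','nest_1'],.3,'w4')"
```

```text
t6.30 pos [0.5957 0.1479 0.2296] rot [-1.7993e+02  1.0000e-02  9.3620e+01] open 0.0473 F [-0.1  0.3 -0.1] q [14. 15. 24. 99.  0. 10.]
  shift [0.0, 0.004, 0.152] turn [-0.0, 0.0, 0.0] rows 2
wrist carrier_knob 0.98 [323. 270.] [0.5975 0.1473 0.201 ]
wrist nest_1 0.77 [ 34. 304.] [ 0.6448 -0.0248  0.166 ]
wrist nest_1 0.59 [188. 302.] [0.6379 0.0684 0.166 ]
```

View pics/w4.png

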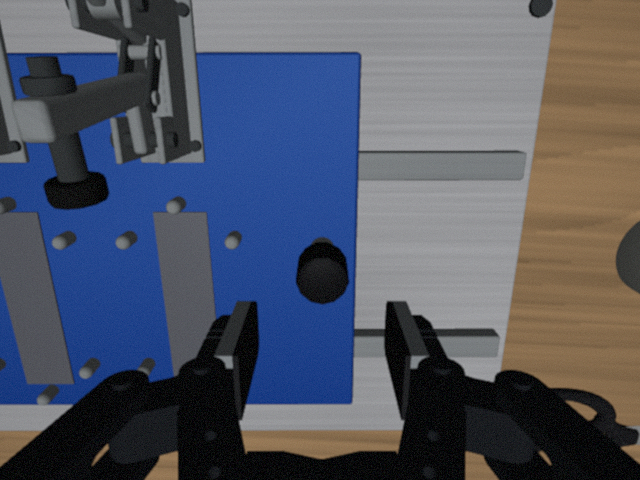

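The knob's top is at (323,279), 53 px across, which fits z≈0.21 as specified. The fingertips seem to sit about 25 mm behind the nominal TCP, so the shut fingers rested on top of the knob. I'll go down to TCP z=0.168, which is safe either way, and grip.

Emit:
{"name": "send_rows", "arguments": {
  "plan": [
    [[0,0.004,0.1],[0,0,0],-0.1],
    [[0,0.004,0.15],[0,0,0],-0.1],
    [[0,0.004,0.205],[0,0,0],-0.1],
    [[0,0.004,0.205],[0,0,0],-0.1],
    [[0,0.004,0.205],[0,0,0],1],
    [[0,0.004,0.205],[0,0,0],1],
    [[0,0.004,0.205],[0,0,0],1],
    [[0,0.004,0.205],[0,0,0],1],
    [[0,0.004,0.205],[0,0,0],1]
  ]
}}

```text
time: 7.35
ee_pos: [0.5974, 0.1481, 0.17]
tcp_rot: [179.9, -0.0, 93.6]
wrist_force: [-2.3, -0.0, 6.4]
opening: 0.0244
```

```bash
python3 -c "
from look import *
mv([.597,.148,.184],93.6)
im,c=look('x',['carrier_knob','nest_1'],.3,'w5');print(c['cx'],c['cy'])"
```

```text
t7.35 pos [0.5974 0.1481 0.17  ] rot [ 1.7992e+02 -2.0000e-02  9.3620e+01] open 0.0244 F [-2.3 -0.   6.4] q [14. 13. 16. 92.  0. 10.]
  shift [-0.0, -0.001, -0.047] turn [0.0, -0.0, 0.0] rows 2
wrist carrier_knob 0.84 [322. 332.] [0.5985 0.1466 0.201 ]
wrist nest_1 0.73 [151. 358.] [0.6387 0.0688 0.166 ]
321.15965625186107 236.0944570823069
```

View pics/w5.png

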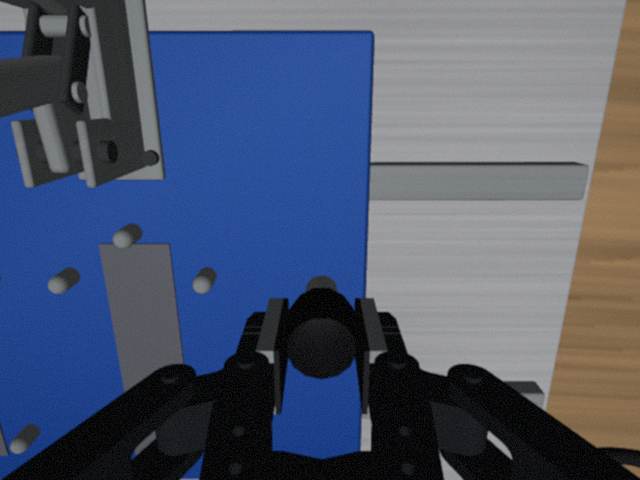

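The knob is held with the opening at 0.024. The tips are about 25 mm behind the nominal TCP, which I'll allow for later. Now sliding along tool +x, which is the jig's +y.

Emit:
{"name": "send_rows", "arguments": {
  "plan": [
    [[0.03,0,0],[0,0,0],1],
    [[0.06,0,0],[0,0,0],1],
    [[0.09,0,0],[0,0,0],1],
    [[0.11,0,0],[0,0,0],1],
    [[0.133,0,0],[0,0,0],1],
    [[0.133,0,0],[0,0,0],1]
  ],
  "force": 60
}}

```text
time: 8.1
ee_pos: [0.5947, 0.1889, 0.1701]
tcp_rot: [179.9, -0.1, 93.7]
wrist_force: [-2.3, 1.8, 5.7]
opening: 0.0235
```

Emit:
{"name": "send_rows", "arguments": {
  "plan": [
    [[0.03,0,0],[0,0,0],1],
    [[0.06,0,0],[0,0,0],1],
    [[0.067,0,0],[0,0,0],1],
    [[0.067,0,0],[0,0,0],1]
  ]
}}

```text
time: 8.5
ee_pos: [0.5935, 0.2086, 0.1701]
tcp_rot: [179.9, -0.1, 93.7]
wrist_force: [-3.1, 0.9, 7.0]
opening: 0.0237
```

Emit:
{"name": "send_rows", "arguments": {
  "plan": [
    [[0.03,0,0],[0,0,0],1],
    [[0.06,0,0],[0,0,0],1],
    [[0.067,0,0],[0,0,0],1],
    [[0.067,0,0],[0,0,0],1]
  ]
}}

```text
time: 8.9
ee_pos: [0.5922, 0.2287, 0.1701]
tcp_rot: [179.9, -0.1, 93.7]
wrist_force: [-3.5, 1.3, 6.4]
opening: 0.024
```

Emit:
{"name": "send_rows", "arguments": {
  "plan": [
    [[0.03,0,0],[0,0,0],1],
    [[0.05,0,0],[0,0,0],1],
    [[0.05,0,0],[0,0,0],1],
    [[0.05,0,0],[0,0,0],1]
  ]
}}

```text
time: 9.3
ee_pos: [0.5912, 0.2439, 0.1701]
tcp_rot: [179.9, -0.1, 93.7]
wrist_force: [-3.4, 2.6, 6.2]
opening: 0.0239
```

```bash
python3 -c "
from look import *
mv([.597,.148,.184],93.6)
im,c=look('x',['carrier_knob','nest_1','jig'],.3,'w6')
look('x',['nest_1','carrier_knob','clamp_1_pivot','jig'],.3,'t6','top')"
```

```text
t9.30 pos [0.5912 0.2439 0.1701] rot [ 1.7992e+02 -1.0000e-01  9.3660e+01] open 0.0239 F [-3.4  2.6  6.2] q [22. 17. 20. 93.  0. 19.]
  shift [-0.32, -0.001, -0.047] turn [0.0, -0.001, 0.0] rows 3
wrist carrier_knob 0.75 [318. 330.] [0.5918 0.2411 0.201 ]
wrist nest_1 0.61 [149. 358.] [0.6326 0.1639 0.166 ]
top nest_1 0.92 [324. 229.] [ 0.6438 -0.0189  0.166 ]
top nest_1 0.62 [295. 230.] [0.6389 0.0632 0.166 ]
top nest_1 0.58 [258. 228.] [0.6424 0.1672 0.166 ]
top carrier_knob 0.94 [222. 244.] [0.5886 0.2591 0.201 ]
top carrier_knob 0.58 [296. 279.] [0.4962 0.0537 0.201 ]
top clamp_1_pivot 0.83 [327. 277.] [ 0.5013 -0.029   0.22  ]
top jig 0.58 [330. 240.] [ 0.6206 -0.038   0.128 ]
```

Emit:
{"name": "send_rows", "arguments": {
  "plan": [
    [[0.015,0,0],[0,0,0],1],
    [[0.03,0,0],[0,0,0],1],
    [[0.033,0,0],[0,0,0],1],
    [[0.033,0,0],[0,0,0],1]
  ]
}}

```text
time: 10.15
ee_pos: [0.5907, 0.2508, 0.1701]
tcp_rot: [179.9, 0.2, 93.5]
wrist_force: [-4.1, -11.3, 7.2]
opening: 0.0239
```

The force rises to 11 N at the stop, so the carrier is at the loading station after about 103 mm. Releasing and rising.

Emit:
{"name": "send_rows", "arguments": {
  "plan": [
    [[-0.008,0,0],[0,0,0],1],
    [[-0.008,0,0],[0,0,0],-1],
    [[-0.008,0,0],[0,0,0],-1],
    [[-0.008,0,0],[0,0,0],-1],
    [[-0.008,0,0],[0,0,0],-1],
    [[-0.008,0,-0.15],[0,0,0],-1],
    [[-0.008,0,-0.3],[0,0,0],-1],
    [[-0.008,0,-0.45],[0,0,0],-1],
    [[-0.008,0,-0.6],[0,0,0],-1],
    [[-0.008,0,-0.6],[0,0,0],-1]
  ]
}}

```text
time: 11.15
ee_pos: [0.591, 0.2506, 0.3539]
tcp_rot: [179.6, -0.1, 93.6]
wrist_force: [0.7, 0.5, 0.1]
opening: 0.0853
```

```bash
python3 -c "
from look import *
mv([.44,.05,.43],93.6);mv([.44,-.15,.43],93.6);mv([.46,-.34,.42],93.6);
look('x',['carrier_knob','nest_1'],.3,'w7')"
```

```text
t11.15 pos [0.591  0.2506 0.3539] rot [ 1.796e+02 -1.400e-01  9.363e+01] open 0.0853 F [0.7 0.5 0.1] q [ 23.  28.  57. 118.  -0.  19.]
  shift [-0.635, -0.543, -0.259] turn [0.002, -0.001, 0.0] rows 7
t11.15 pos [0.591  0.2506 0.3539] rot [ 1.796e+02 -1.400e-01  9.363e+01] open 0.0853 F [0.7 0.5 0.1] q [ 23.  28.  57. 118.  -0.  19.]
  shift [-1.3, -0.585, -0.261] turn [0.002, -0.001, 0.0] rows 10
t11.15 pos [0.591  0.2506 0.3539] rot [ 1.796e+02 -1.400e-01  9.363e+01] open 0.0853 F [0.7 0.5 0.1] q [ 23.  28.  57. 118.  -0.  19.]
  shift [-1.937, -0.559, -0.229] turn [0.002, -0.001, 0.0] rows 14
wrist carrier_knob 0.73 [318. 206.] [0.5921 0.2469 0.201 ]
wrist nest_1 0.96 [228. 232.] [0.6301 0.1701 0.166 ]
wrist nest_1 0.91 [ 14. 237.] [ 0.6464 -0.0182  0.166 ]
wrist nest_1 0.8 [117. 235.] [0.6382 0.0727 0.166 ]
```

Emit:
{"name": "send_rows", "arguments": {
  "plan": [
    [[-0.72,-0.18,0],[0,0,0],-1],
    [[-0.72,-0.18,0],[0,0,0],-1],
    [[-0.72,-0.18,0],[0,0,0],-1],
    [[-0.72,-0.18,0],[0,0,0],-1],
    [[-0.72,-0.18,0],[0,0,0],-1],
    [[-0.72,-0.18,0],[0,0,0],-1],
    [[-0.72,-0.18,0],[0,0,0],-1]
  ]
}}

```text
time: 12.0
ee_pos: [0.5501, 0.0313, 0.3477]
tcp_rot: [-179.9, -0.0, 93.5]
wrist_force: [-0.1, 0.3, -0.4]
opening: 0.0854
```

```bash
python3 -c "
from look import *
mv([.46,-.27,.40],93.6)
look('x',['nest_1','clamp_1_pivot','pad_1','screw_bar','jig','tin_a_center'],.3,'w8')"
```

```text
t12.00 pos [0.5501 0.0313 0.3477] rot [-1.7992e+02 -2.0000e-02  9.3550e+01] open 0.0854 F [-0.1  0.3 -0.4] q [  3.  12.  34. 113.   0.  -0.]
  shift [-0.984, -0.362, -0.174] turn [-0.0, -0.0, -0.0] rows 8
wrist nest_1 0.97 [367. 296.] [0.638  0.0764 0.166 ]
wrist nest_1 0.97 [471. 297.] [0.6333 0.1706 0.166 ]
wrist nest_1 0.74 [261. 299.] [ 0.647  -0.0191  0.166 ]
wrist clamp_1_pivot 0.91 [241. 127.] [ 0.4922 -0.0283  0.22  ]
wrist pad_1 0.97 [387. 237.] [0.5544 0.0733 0.25  ]
wrist pad_1 0.94 [537. 238.] [0.5486 0.1718 0.25  ]
wrist pad_1 0.67 [236. 243.] [ 0.5646 -0.0256  0.25  ]
wrist jig 0.65 [248. 256.] [ 0.6208 -0.0374  0.128 ]
wrist tin_a_center 0.67 [592. 276.] [0.6137 0.2902 0.145 ]
```

View pics/w8.png

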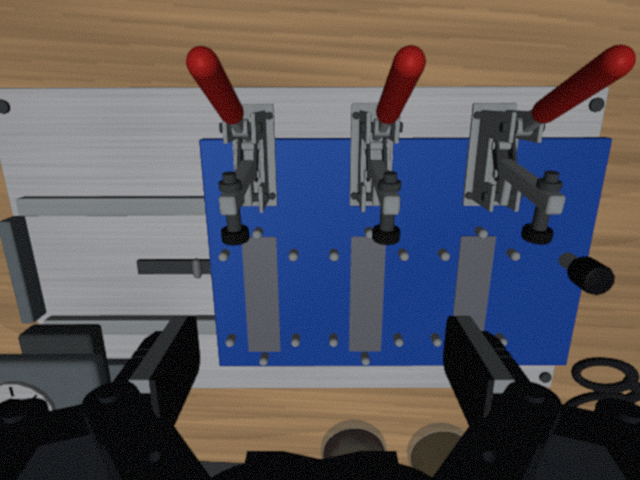

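The view shows clear nests: nest 1 pins at (223,256), (293,256), (230,340), (295,341) with end pins (258,232) and (264,358). Nest 2's strip is at (367,295). Plate screws are at (5,106) and (596,104). All clamps are open with the red handles up. I'll refine the jig yaw and nests from the pins.

```bash
python3 - <<'E'
from h import *
c=get_calibration("wrist")
P={1:[(223,256),(293,256),(230,340),(295,341),(258,232),(264,358)],2:[(333,256),(404,255),(333,341),(399,341),(367,232),(366,358)]}
for k,v in P.items():
    w=np.array([at(c,p,.176) for p in v]); 
    print(k,'sides mean',w[:4].mean(0),'ends mean',w[4:].mean(0),'axis deg',np.degrees(np.arctan2(*(w[5]-w[4])[[1,0]])),'len',np.linalg.norm(w[5]-w[4]),'w',np.linalg.norm(w[1]-w[0]))
a,b=at(c,(5,106),.138),at(c,(596,104),.138); d=b-a; print(a,b,np.linalg.norm(d),np.degrees(np.arctan2(-d[0],d[1])))
mv([.46,-.26,.40],93.8)
E
```

```text
1 sides mean [ 0.64397612 -0.01741086  0.176     ] ends mean [ 0.64246227 -0.01671887  0.176     ] axis deg 3.681403385275804 len 0.12273431445052677 w 0.059863275817629694
2 sides mean [0.63787083 0.07700332 0.176     ] ends mean [0.63641962 0.07621574 0.176     ] axis deg 5.200462865831196 len 0.12277363914820456 w 0.06066857201744192
[ 0.49497973 -0.24282702  0.138     ] [0.46074955 0.25874815 0.138     ] 0.5027418331013688 3.9041184734222556
t12.35 pos [0.5506 0.0322 0.3485] rot [-179.98   -0.     93.69] open 0.0854 F [-0.6 -0.1  0.2] q [  3.  12.  34. 113.   0.  -0.]
  shift [-0.953, -0.364, -0.171] turn [-0.0, -0.0, -0.001] rows 8
```

Emit:
{"name": "send_rows", "arguments": {
  "plan": [
    [[-0.97,-0.36,-0.17],[0,0,0],-1],
    [[-0.97,-0.36,-0.17],[0,0,0],-1],
    [[-0.97,-0.36,-0.17],[0,0,0],-1],
    [[-0.97,-0.36,-0.17],[0,0,0],-1],
    [[-0.97,-0.36,-0.17],[0,0,0],-1],
    [[-0.97,-0.36,-0.17],[0,0,0],-1],
    [[-0.97,-0.36,-0.17],[0,0,0],-1],
    [[-0.97,-0.36,-0.17],[0,0,0],-1],
    [[-0.97,-0.36,-0.17],[0,0,0],-1]
  ]
}}

```text
time: 13.25
ee_pos: [0.4614, -0.2653, 0.3996]
tcp_rot: [-180.0, -0.0, 93.6]
wrist_force: [-0.0, -0.2, 0.9]
opening: 0.0856
```

```bash
python3 -c "
from look import *
mv([.46,-.27,.40],93.6)
im,c=look('x',['tin_a_center','ribbon_roll_center'],.3,'w9')
b,g,r=[im[...,i].astype(int) for i in range(3)]
"
```

```text
t13.25 pos [ 0.4614 -0.2653  0.3996] rot [-1.7999e+02 -3.0000e-02  9.3620e+01] open 0.0856 F [-0.  -0.2  0.9] q [-30.  13.  43. 119.   0. -34.]
  shift [-0.015, -0.006, -0.001] turn [-0.0, -0.0, 0.0] rows 2
wrist tin_a_center 0.76 [230. 174.] [ 0.4599 -0.3578  0.145 ]
wrist ribbon_roll_center 0.78 [114. 177.] [ 0.4714 -0.4764  0.14  ]
```

View pics/w9.png

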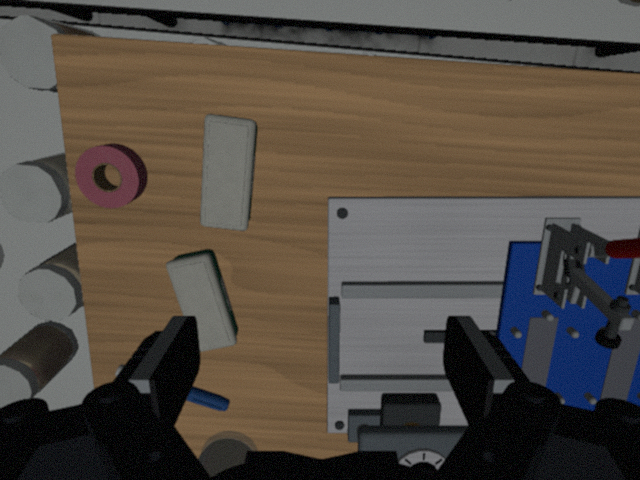

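Tin A's lid is at (229,173) and tin B's at (203,300), partly behind the left finger. The ribbon is at (111,176). Jig yaw is about 3.9°. I'll fit the lids on the plane z=0.162.

```bash
cat > lid.py <<'E'
from h import *
def lids(im,c,z=.162,x0=.35,x1=.75,y0=-.48,y1=-.28,cam=None):
    S=2000; W,Hh=int((x1-x0)*S),int((y1-y0)*S)
    pts=np.float32([proj(c,[x,y,z]) for x,y in [(x0,y0),(x1,y0),(x1,y1),(x0,y1)]])
    M=cv2.getPerspectiveTransform(pts,np.float32([(0,0),(W,0),(W,Hh),(0,Hh)]))
    w=cv2.warpPerspective(im,M,(W,Hh))
    hsv=cv2.cvtColor(w,cv2.COLOR_BGR2HSV); m=((hsv[...,1]<60)&(hsv[...,2]>110)).astype(np.uint8)
    m=cv2.morphologyEx(m,cv2.MORPH_OPEN,np.ones((9,9)))
    for cn in cv2.findContours(m,0,1)[0]:
        a=cv2.contourArea(cn)/S**2
        if a<.0025: continue
        (cx,cy),(l,ww),an=cv2.minAreaRect(cn)
        if l<ww: l,ww,an=ww,l,an+90
        print('lid centre',np.round([x0+cx/S,y0+cy/S],4),'size',round(l/S,4),round(ww/S,4),'long axis deg from x',round((an+90)%180-90,1),'area',round(a,5))
    return w,m
if __name__=='__main__':
    im=cv2.imread('pics/w9.png'); w,m=lids(im,get_calibration('wrist'))
    c=get_calibration('top'); lids(camera('top'),c)
E
python3 lid.py
```

```text
lid centre [ 0.4592 -0.3602] size 0.0956 0.0368 long axis deg from x -3.6 area 0.00272
lid centre [ 0.6019 -0.3861] size 0.0986 0.0361 long axis deg from x 16.2 area 0.00251
lid centre [ 0.5913 -0.3862] size 0.1248 0.0478 long axis deg from x 13.6 area 0.00417
lid centre [ 0.4455 -0.4122] size 0.191 0.1355 long axis deg from x 0.0 area 0.01159
```

```bash
python3 -c "
from h import *
mv([.459,-.36,.20],86.4)"
```

```text
t13.45 pos [ 0.4615 -0.2645  0.3999] rot [ 1.800e+02 -1.000e-02  9.373e+01] open 0.0853 F [-0.2  0.7  0.3] q [-30.  13.  43. 119.   0. -34.]
  shift [-0.317, -0.029, 0.666] turn [0.0, -0.0, 0.041] rows 6
```

Emit:
{"name": "send_rows", "arguments": {
  "plan": [
    [[-0.317,-0.029,0.05],[0,0,0.041],-1],
    [[-0.317,-0.029,0.2],[0,0,0.041],-1],
    [[-0.317,-0.029,0.4],[0,0,0.041],-1],
    [[-0.317,-0.029,0.55],[0,0,0.041],-1],
    [[-0.317,-0.029,0.666],[0,0,0.041],-1],
    [[-0.317,-0.029,0.666],[0,0,0.041],-1],
    [[-0.317,-0.029,0.666],[0,0,0.041],-1]
  ]
}}

```text
time: 14.15
ee_pos: [0.4583, -0.3603, 0.2005]
tcp_rot: [-179.9, -0.0, 86.3]
wrist_force: [-0.5, 0.0, 0.9]
opening: 0.0859
```

```bash
python3 -c "
from look import *
from lid import lids
mv([.459,-.36,.115],86.4)
im,c=look('x',['tin_a_center'],.3,'w10')
lids(im,c)"
```

```text
t14.15 pos [ 0.4583 -0.3603  0.2005] rot [-1.7995e+02 -4.0000e-02  8.6300e+01] open 0.0859 F [-0.5  0.   0.9] q [-38.  10.  15.  95.   0. -34.]
  shift [0.001, 0.002, 0.285] turn [-0.0, -0.0, -0.001] rows 3
wrist tin_a_center 0.65 [326. 250.] [ 0.4595 -0.3597  0.145 ]
lid centre [ 0.4594 -0.3595] size 0.0988 0.0348 long axis deg from x -3.7 area 0.00327
```

View pics/w10.png

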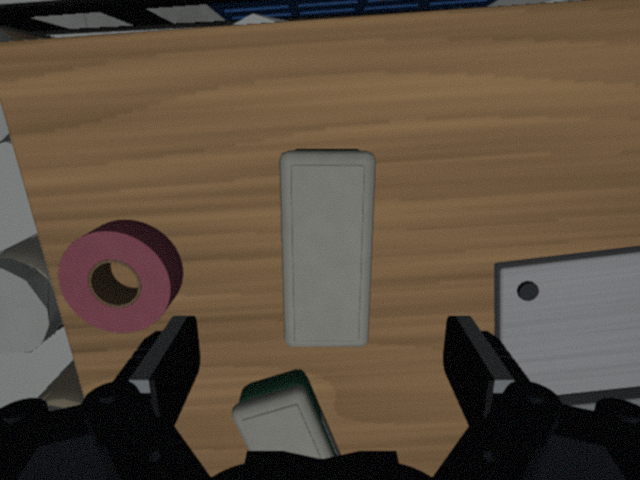

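Tin A is centred at (327,248), aligned with the jaws. Descending with force checks.

Emit:
{"name": "send_rows", "arguments": {
  "plan": [
    [[0.003,0.002,0.1],[0,0,0],-1],
    [[0.003,0.002,0.2],[0,0,0],-1],
    [[0.003,0.002,0.27],[0,0,0],-1],
    [[0.003,0.002,0.3],[0,0,0],-1],
    [[0.003,0.002,0.315],[0,0,0],-1],
    [[0.003,0.002,0.315],[0,0,0],-1]
  ]
}}

```text
time: 14.85
ee_pos: [0.4599, -0.361, 0.1074]
tcp_rot: [179.9, 0.1, 86.2]
wrist_force: [-0.5, -0.5, 0.1]
opening: 0.0851
```

Emit:
{"name": "send_rows", "arguments": {
  "plan": [
    [[0,0,0.018],[0,0,0],-1],
    [[0,0,0.018],[0,0,0],1],
    [[0,0,0.018],[0,0,0],1],
    [[0,0,0.018],[0,0,0],1],
    [[0,0,0.018],[0,0,0],1],
    [[0,0,0.018],[0,0,0],1],
    [[0,0,0.018],[0,0,0],1],
    [[0,0,0.018],[0,0,0],1]
  ],
  "force": 50
}}

```text
time: 15.65
ee_pos: [0.4592, -0.3605, 0.1008]
tcp_rot: [180.0, 0.0, 86.2]
wrist_force: [-0.5, 0.5, 5.3]
opening: 0.0476
```

Emit:
{"name": "send_rows", "arguments": {
  "plan": [
    [[0,0,-0.06],[0,0,0],1],
    [[0,0,-0.15],[0,0,0],1],
    [[0,0,-0.3],[0,0,0],1],
    [[0,0,-0.45],[0,0,0],1],
    [[0,0,-0.6],[0,0,0],1],
    [[0,0,-0.77],[0,0,0],1],
    [[0,0,-0.77],[0,0,0],1]
  ]
}}

```text
time: 16.35
ee_pos: [0.4598, -0.3612, 0.3385]
tcp_rot: [179.5, 0.4, 86.2]
wrist_force: [1.0, -0.2, -1.9]
opening: 0.0473
```

```bash
python3 -c "
from look import *
mv([.645,-.018,.33],93.9)
im,c=look('x',['tin_a_center'],.3,'w11')
from lid import *
lids(im,c,.33+.061,.33,.63,-.46,-.26)"
```

```text
t16.35 pos [ 0.4598 -0.3612  0.3385] rot [179.49   0.36  86.23] open 0.0473 F [ 1.  -0.2 -1.9] q [-38.  16.  38. 111.  -0. -34.]
  shift [1.182, 0.54, 0.026] turn [0.003, 0.002, -0.043] rows 9
wrist tin_a_center 0.79 [323. 347.] [ 0.6139 -0.3728  0.145 ]
lid centre [ 0.4198 -0.434 ] size 0.1125 0.049 long axis deg from x 0.0 area 0.00302
```

Emit:
{"name": "send_rows", "arguments": {
  "plan": [
    [[0.1,0.05,0],[0,0,-0.01],1],
    [[0.2,0.1,0],[0,0,-0.02],1],
    [[0.3,0.15,0],[0,0,-0.03],1],
    [[0.4,0.2,0],[0,0,-0.043],1],
    [[0.5,0.25,0],[0,0,-0.043],1],
    [[0.6,0.3,0],[0,0,-0.043],1],
    [[0.7,0.35,0],[0,0,-0.043],1],
    [[0.8,0.4,0],[0,0,-0.043],1],
    [[0.9,0.45,0],[0,0,-0.043],1],
    [[0.95,0.5,0],[0,0,-0.043],1]
  ]
}}

```text
time: 17.45
ee_pos: [0.6276, -0.0835, 0.3284]
tcp_rot: [-179.8, -0.1, 94.1]
wrist_force: [-0.3, -0.7, -2.3]
opening: 0.0472
```

```bash
python3 -c "
from look import *
mv([.645,-.018,.25],93.9)
im,c=look('x',['tin_a_center'],.3,'w12')
o=sensors.get_obs(); R=Rot.from_euler('xyz',o['tcp_rot'],degrees=True)
for r in place_of('tin_a_center','wrist')[:2]: print(r, R.inv().apply(at(c,r['point'],o['ee_pos'][2]+.044)-o['ee_pos']))
"
```

```text
t17.45 pos [ 0.6276 -0.0835  0.3284] rot [-1.7976e+02 -7.0000e-02  9.4070e+01] open 0.0472 F [-0.3 -0.7 -2.3] q [ -8.  25.  48. 114.   0. -12.]
  shift [0.213, 0.075, 0.261] turn [-0.001, -0.0, 0.001] rows 4
wrist tin_a_center 0.59 [322. 351.] [ 0.776  -0.0735  0.145 ]
{'point': [322.0, 351.3], 'p': 0.59} [-0.00113761  0.00080451 -0.04400685]
```

Emit:
{"name": "send_rows", "arguments": {
  "plan": [
    [[0.1,0.035,0],[0,0,0],1],
    [[0.213,0.075,0],[0,0,0],1],
    [[0.213,0.075,0.05],[0,0,0],1],
    [[0.213,0.075,0.15],[0,0,0],1],
    [[0.213,0.075,0.25],[0,0,0],1],
    [[0.213,0.075,0.35],[0,0,0],1],
    [[0.213,0.075,0.45],[0,0,0],1],
    [[0.213,0.075,0.53],[0,0,0],1],
    [[0.213,0.075,0.53],[0,0,0],1]
  ]
}}

```text
time: 18.5
ee_pos: [0.6425, -0.0216, 0.167]
tcp_rot: [-179.5, -0.0, 93.9]
wrist_force: [0.2, -0.6, -3.2]
opening: 0.0475
```

```bash
python3 -c "
from look import *
mv([.645,-.018,.139],93.9)
im,c=look('x',['tin_a_center','nest_1'],.3,'w13')
"
```

```text
t18.50 pos [ 0.6425 -0.0216  0.167 ] rot [-1.7954e+02 -3.0000e-02  9.3910e+01] open 0.0475 F [ 0.2 -0.6 -3.2] q [-2. 18. 21. 93. -0. -6.]
  shift [0.011, 0.01, 0.093] turn [-0.003, -0.0, 0.0] rows 2
wrist tin_a_center 0.9 [322. 352.] [ 0.6868 -0.0197  0.145 ]
wrist nest_1 0.82 [547. 294.] [0.6373 0.0754 0.166 ]
```

View pics/w13.png

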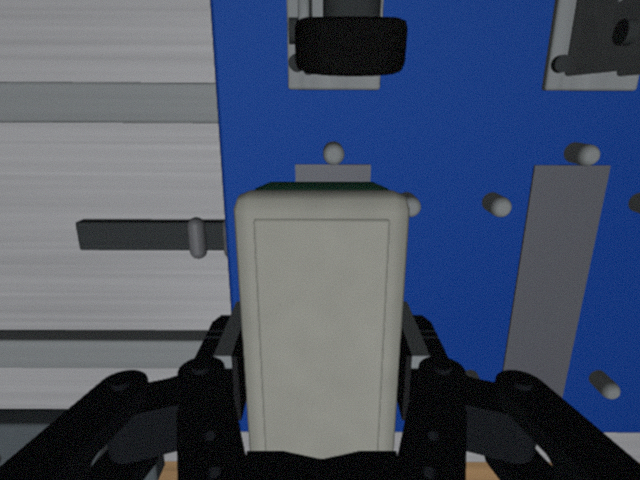

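```bash
python3 - <<'E'
from h import *
c=get_calibration("wrist"); psi=np.radians(3.9); ex=np.array([np.cos(psi),np.sin(psi)]); ey=np.array([-np.sin(psi),np.cos(psi)])
for z in (.174,.178):
  for n,p,u,v in [('1end',(334,152),-61,0),('1side',(412,205),-42,30),('2end',(588,155),-61,95),('2side',(500,207),-42,65)]:
    w=at(c,p,z)[:2]; print(z,n,'N1',np.round(w-ex*u/1e3-ey*v/1e3,4))
mv([.645,-.018,.139],93.9)
E
```

```text
0.174 1end N1 [ 0.6458 -0.0179]
0.174 1side N1 [ 0.6478 -0.0161]
0.174 2end N1 [ 0.6466 -0.0141]
0.174 2side N1 [ 0.6485 -0.0155]
0.178 1end N1 [ 0.6453 -0.0181]
0.178 1side N1 [ 0.6469 -0.0171]
0.178 2end N1 [ 0.6462 -0.0166]
0.178 2side N1 [ 0.6476 -0.0173]
t18.65 pos [ 0.6451 -0.0211  0.1732] rot [1.7996e+02 1.0000e-02 9.3940e+01] open 0.0472 F [ 0.2 -0.7 -1.7] q [-2. 18. 22. 94. -0. -6.]
  shift [0.01, 0.0, 0.114] turn [0.0, 0.0, 0.0] rows 2
```

Emit:
{"name": "send_rows", "arguments": {
  "plan": [
    [[0.01,0.002,0.02],[0,0,0],1],
    [[0.01,0.002,0.02],[0,0,0],1],
    [[0.01,0.002,0.02],[0,0,0],1],
    [[0.01,0.002,0.02],[0,0,0],1]
  ]
}}

```text
time: 19.05
ee_pos: [0.6459, -0.0175, 0.1665]
tcp_rot: [180.0, 0.0, 94.0]
wrist_force: [-0.1, -0.1, -2.6]
opening: 0.0474
```

```bash
python3 -c "
from h import *
mv([.6455,-.0175,.14],93.9)"
```

```text
t19.05 pos [ 0.6459 -0.0175  0.1665] rot [179.97   0.    93.99] open 0.0474 F [-0.1 -0.1 -2.6] q [-2. 18. 21. 93. -0. -6.]
  shift [-0.0, -0.002, 0.088] turn [0.0, 0.0, 0.0] rows 2
```

Emit:
{"name": "send_rows", "arguments": {
  "plan": [
    [[0,-0.002,0.03],[0,0,0],1],
    [[0,-0.002,0.055],[0,0,0],1],
    [[0,-0.002,0.075],[0,0,0],1],
    [[0,-0.002,0.085],[0,0,0],1],
    [[0,-0.002,0.088],[0,0,0],1],
    [[0,-0.002,0.088],[0,0,0],1],
    [[0,-0.002,0.088],[0,0,0],1]
  ]
}}

```text
time: 19.75
ee_pos: [0.6453, -0.0176, 0.14]
tcp_rot: [180.0, 0.0, 94.0]
wrist_force: [-0.1, -0.4, -2.6]
opening: 0.0473
```

Emit:
{"name": "send_rows", "arguments": {
  "plan": [
    [[0,0,0.006],[0,0,0],1],
    [[0,0,0.006],[0,0,0],1],
    [[0,0,0.006],[0,0,0],-1],
    [[0,0,0.006],[0,0,0],-1],
    [[0,0,0.006],[0,0,0],-1],
    [[0,0,0.006],[0,0,0],-1],
    [[0,0,-0.1],[0,0,0],-1],
    [[0,0,-0.2],[0,0,0],-1],
    [[0,0,-0.35],[0,0,0],-1],
    [[0,0,-0.35],[0,0,0],-1]
  ]
}}

```text
time: 20.75
ee_pos: [0.6465, -0.0176, 0.2515]
tcp_rot: [179.5, 0.0, 94.0]
wrist_force: [1.1, -0.2, 1.3]
opening: 0.0853
```

```bash
python3 -c "
from look import *
mv([.6455,-.0175,.14],93.9)
im,c=look('x',['tin_a_center','nest_1'],.3,'w14')
for r in place_of('tin_a_center','wrist')[:2]: print(r['p'],at(c,r['point'],.183))
cv2.imwrite('pics/w14c.png',im[100:480,100:600])
from lid import *
lids(im,c,.2,.55,.74,-.1,.06)
lids(camera('top'),get_calibration('top'),.162)
"
```

```text
t20.75 pos [ 0.6465 -0.0176  0.2515] rot [1.7948e+02 5.0000e-02 9.3980e+01] open 0.0853 F [ 1.1 -0.2  1.3] q [ -2.  20.  33. 103.   0.  -6.]
  shift [0.001, -0.007, 0.372] turn [0.003, 0.0, 0.0] rows 4
wrist tin_a_center 0.98 [319. 241.] [ 0.6604 -0.0197  0.145 ]
wrist nest_1 0.79 [472. 230.] [0.6395 0.0744 0.166 ]
wrist nest_1 0.64 [628. 228.] [0.6315 0.1712 0.166 ]
0.98 [ 0.64716252 -0.0203977   0.183     ]
lid centre [ 0.6555 -0.024 ] size 0.1564 0.1297 long axis deg from x -86.2 area 0.00947
lid centre [ 0.5993 -0.3855] size 0.1085 0.0443 long axis deg from x 15.6 area 0.00455
```

View pics/w14c.png

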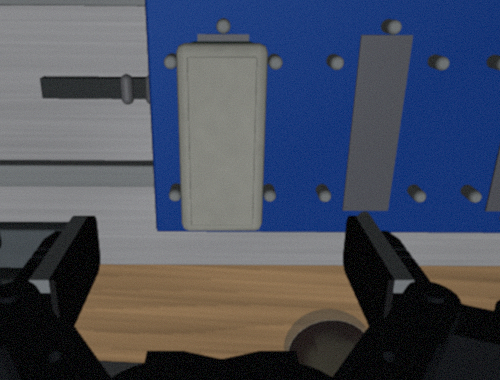

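Tin A lies between nest 1's pins: crop columns 178–267, with pins at 170 and 276, so it is centred. Next I check the lid end rows against the home pose, and measure tin B from the arm's next pose.

```bash
python3 - <<'E'
from h import *
im=cv2.imread('pics/w14.png'); c=get_calibration("wrist"); psi=np.radians(3.9); ex=np.array([np.cos(psi),np.sin(psi),0]); N=np.array([.6462,-.0174,.166])
print('pins',[np.round(proj(c,N+ex*u/1e3+np.array([-np.sin(psi),np.cos(psi),0])*v/1e3+[0,0,.011]),0).tolist() for u in (-42,42) for v in (-30,30)],'seen (270,162)(376,162)(275,293)(370,295)')
for u in (-55,55):
  for z in (.028,.034): print('lid end',u,z,np.round(proj(c,N+ex*u/1e3+[0,0,z]),1))
g=cv2.cvtColor(im,cv2.COLOR_BGR2HSV)[:,318:328].mean(1); 
print('sat profile near', [(r,int(g[r,1]),int(g[r,2])) for r in list(range(132,150,2))+list(range(318,338,2))])
mv([.50,-.36,.33],106)
E
```

```text
pins [[270.0, 173.0], [379.0, 173.0], [275.0, 310.0], [373.0, 310.0]] seen (270,162)(376,162)(275,293)(370,295)
lid end -55 0.028 [324.9 153.2]
lid end -55 0.034 [325.  154.7]
lid end 55 0.028 [324.  343.5]
lid end 55 0.034 [324.1 349.3]
sat profile near [(132, 73, 94), (134, 66, 97), (136, 20, 101), (138, 20, 100), (140, 21, 92), (142, 49, 40), (144, 14, 77), (146, 16, 105), (148, 15, 115), (318, 13, 131), (320, 13, 130), (322, 13, 129), (324, 13, 126), (326, 14, 132), (328, 17, 127), (330, 44, 107), (332, 27, 131), (334, 5, 139), (336, 7, 137)]
t21.00 pos [ 0.6447 -0.0175  0.2431] rot [-1.7986e+02 -1.0000e-02  9.3980e+01] open 0.0853 F [ 0.5  0.1 -0.4] q [ -2.  20.  33. 102.   0.  -6.]
  shift [-1.105, -0.561, -0.289] turn [-0.001, -0.0, -0.067] rows 9
```

Tin A is home: pins and lid ends show the same shift against prediction. Next I locate the clamp handles from the earlier wrist image to plan the push.

```bash
cat > piv.py <<'E'
from h import *
c=get_calibration("wrist"); o=sensors.get_obs()
Rn=Rot.from_euler('xyz',o['tcp_rot'],degrees=True).as_matrix(); Rc=np.array(c['R'])@Rn           # cam<-tool
tc=np.array(c['R'])@np.array(o['ee_pos'])+np.array(c['t']).ravel()
R8=Rot.from_euler('xyz',[-179.95,0,93.62],degrees=True).as_matrix(); p8=np.array([.5503,.0318,.348])
c8=dict(c); c8['R']=Rc@R8.T; c8['t']=tc-c8['R']@p8
psi=np.radians(3.9); ex=np.array([np.cos(psi),np.sin(psi)]); ey=np.array([-np.sin(psi),np.cos(psi)]); N1=np.array([.6462,-.0174])
print('check pins N1', at(c8,(230,340),.177), at(c8,(293,256),.177))
for k,p in enumerate([(202,60),(408,60),(620,59)]):
    w=at(c8,p,.311)[:2]; d=w-N1-ey*.095*k; print(k+1,'handle end',np.round(w,4),'rel nest x,y mm',np.round([d@ex*1e3,d@ey*1e3],1))
for k,p in enumerate([(237,122),(387,122),(543,120)]):
    w=at(c8,p,.243)[:2]; d=w-N1-ey*.095*k; print(k+1,'red root(25mm)',np.round(w,4),'rel nest',np.round([d@ex*1e3,d@ey*1e3],1))
ct=get_calibration('top'); camera('top')
for r in recognise('clamp_1','top')+place_of('clamp_1_pivot','top'): print(r)
E
python3 piv.py
```

```text
check pins N1 [ 0.68518605 -0.04458011  0.177     ] [0.59987496 0.00916325 0.177     ]
1 handle end [ 0.4579 -0.0292] rel nest x,y mm [-188.7    1.1]
2 handle end [0.452  0.0626] rel nest x,y mm [-188.3   -2. ]
3 handle end [0.4456 0.157 ] rel nest x,y mm [-188.3   -2.4]
1 red root(25mm) [ 0.4881 -0.0263] rel nest [-158.3    1.9]
2 red root(25mm) [0.4822 0.0666] rel nest [-157.9    0. ]
3 red root(25mm) [0.4748 0.163 ] rel nest [-158.7    1.6]
```

Emit:
{"name": "send_rows", "arguments": {
  "plan": [
    [[0,0,-0.15],[0,0,0],1],
    [[0,0,-0.3],[0,0,0],1],
    [[0,-0.15,-0.3],[0,0,0],1],
    [[0,-0.3,-0.3],[0,0,0],1],
    [[0,-0.45,-0.3],[0,0,0],1],
    [[0,-0.487,-0.3],[0,0,0],1],
    [[0,-0.487,-0.3],[0,0,0],1],
    [[0,-0.487,-0.3],[0,0,0],1]
  ]
}}

```text
time: 21.95
ee_pos: [0.4999, -0.0277, 0.3347]
tcp_rot: [180.0, 0.0, 94.0]
wrist_force: [-0.4, 0.3, -0.2]
opening: -0.0001
```

```bash
cat > push.py <<'E'
from h import *
import sys
k=int(sys.argv[1]); psi=np.radians(3.9); ex=np.array([np.cos(psi),np.sin(psi),0]); ey=np.array([-np.sin(psi),np.cos(psi),0])
N1=np.array([.6462,-.0174,0]); off=float(sys.argv[2]) if len(sys.argv)>2 else 0
piv=N1+ey*(.095*(k-1)-off)-ex*.150
o=sensors.get_obs(); p=np.array(o['ee_pos']); R=Rot.from_euler('xyz',o['tcp_rot'],degrees=True)
print('now',np.round(p,4),np.round(o['tcp_rot'],2),o['opening'])
def pt(x,z): return np.round(R.inv().apply(piv+ex*x+[0,0,z-.0256]-p)/.3,3).tolist()
print('above',pt(.002,.36)); print('behind',pt(.002,.2924))
for f in (1.19,1.05,.9,.75,.6,.45,.3,.18,.08,-.02,-.06):
    r=.075;h=.0075; x=-r*np.cos(f)+h*np.sin(f)+.011; z=.22+r*np.sin(f)+h*np.cos(f); print(f,pt(x,z))
E
python3 push.py 1
python3 - <<'E'
from look import *
c=get_calibration("wrist"); im=camera("wrist"); cv2.imwrite('pics/w15.png',im)
hsv=cv2.cvtColor(im,cv2.COLOR_BGR2HSV); m=(((hsv[...,0]<8)|(hsv[...,0]>172))&(hsv[...,1]>150)&(hsv[...,2]>60)).astype(np.uint8)
n,l,s,ct=cv2.connectedComponentsWithStats(m)
for i in range(1,n):
    if s[i,4]>100: print('red',s[i],ct[i])
E
```

```text
now [ 0.4999 -0.0277  0.3347] [179.97   0.    93.98] -0.00011270127227608452
above [0.001, -0.004, 0.001]
behind [0.001, -0.005, 0.226]
1.19 [0.001, -0.044, 0.226]
1.05 [0.001, -0.077, 0.238]
0.9 [0.001, -0.11, 0.256]
0.75 [0.001, -0.14, 0.279]
0.6 [0.001, -0.167, 0.306]
0.45 [0.001, -0.189, 0.336]
0.3 [0.001, -0.206, 0.37]
0.18 [0.001, -0.216, 0.398]
0.08 [0.001, -0.222, 0.422]
-0.02 [0.001, -0.225, 0.447]
-0.06 [0.001, -0.226, 0.457]
red [ 309  169   31   46 1059] [323.76770538 190.54202077]
red [ 468  170   77   45 1267] [514.21152328 192.8121547 ]
```

Emit:
{"name": "send_rows", "arguments": {
  "plan": [
    [[0,-0.005,0.1],[0,0,0],1],
    [[0,-0.005,0.226],[0,0,0],1],
    [[0,-0.005,0.226],[0,0,0],1],
    [[0,-0.044,0.226],[0,0,0],1],
    [[0,-0.077,0.238],[0,0,0],1],
    [[0,-0.11,0.256],[0,0,0],1],
    [[0,-0.14,0.279],[0,0,0],1],
    [[0,-0.167,0.306],[0,0,0],1],
    [[0,-0.167,0.306],[0,0,0],1]
  ]
}}

```text
time: 22.9
ee_pos: [0.4494, -0.0313, 0.2454]
tcp_rot: [179.8, 0.0, 94.0]
wrist_force: [1.4, 0.5, -0.4]
opening: 0.0001
```

Emit:
{"name": "send_rows", "arguments": {
  "plan": [
    [[0,-0.022,0.03],[0,0,0],1],
    [[0,-0.039,0.064],[0,0,0],1],
    [[0,-0.049,0.092],[0,0,0],1],
    [[0,-0.055,0.116],[0,0,0],1],
    [[0,-0.058,0.141],[0,0,0],1],
    [[0,-0.059,0.151],[0,0,0],1],
    [[0,-0.059,0.151],[0,0,0],1]
  ]
}}

```text
time: 23.6
ee_pos: [0.4333, -0.0325, 0.2036]
tcp_rot: [179.5, 0.1, 94.0]
wrist_force: [-9.4, 0.7, 41.3]
opening: 0.0
```

41 N at the stop, so the handle is over. I'll lift off and check the clamp angle by the handle's appearance.

Emit:
{"name": "send_rows", "arguments": {
  "plan": [
    [[0,0,-0.03],[0,0,0],1],
    [[0,0,-0.2],[0,0,0],1],
    [[0,0,-0.35],[0,0,0],-1],
    [[0,0,-0.45],[0,0,0],-1],
    [[0,0,-0.45],[0,0,0],-1],
    [[0,0,-0.45],[0,0,0],-1]
  ]
}}

```text
time: 24.2
ee_pos: [0.4324, -0.0324, 0.3327]
tcp_rot: [179.9, 0.0, 94.0]
wrist_force: [-0.5, -0.4, -0.3]
opening: 0.0582
```

```bash
cat > red.py <<'E'
from look import *
def reds(save=None):
    c=get_calibration("wrist"); im=camera("wrist")
    if save: cv2.imwrite(f'pics/{save}.png',im)
    hsv=cv2.cvtColor(im,cv2.COLOR_BGR2HSV); m=(((hsv[...,0]<8)|(hsv[...,0]>172))&(hsv[...,1]>150)&(hsv[...,2]>60)).astype(np.uint8)
    n,l,s,ct=cv2.connectedComponentsWithStats(m)
    for i in range(1,n):
        if s[i,4]>100:
            rows=s[i,1],s[i,1]+s[i,3]; cc=ct[i]
            print('red bbox',s[i],'end/root at z.225',np.round(at(c,(cc[0],rows[0]),.225)[:2],4),np.round(at(c,(cc[0],rows[1]),.225)[:2],4))
    return im,c
if __name__=='__main__':
    mv([.58,-.33,.34],93.9); reds('w16')
    for l in ['pad_1','tin_a_center']:
        for r in place_of(l,'wrist'): print(l,r)
    from lid import lids
    lids(camera('top'),get_calibration('top'))
E
python3 red.py
```

```text
t24.20 pos [ 0.4324 -0.0324  0.3327] rot [1.7995e+02 1.0000e-02 9.3980e+01] open 0.0582 F [-0.5 -0.4 -0.3] q [ -4.  -6.  14. 110.  -0.  -8.]
  shift [-1.024, 0.422, -0.024] turn [0.0, 0.0, 0.0] rows 8
red bbox [ 313  165   22  106 2109] end/root at z.225 [ 0.394  -0.0356] [ 0.4679 -0.0303]
red bbox [485 304  39  26 592] end/root at z.225 [0.4842 0.1046] [0.5051 0.109 ]
pad_1 {'point': [320.8, 406.4], 'p': 0.68}
tin_a_center {'point': [318.2, 431.4], 'p': 0.74}
lid centre [ 0.5993 -0.3851] size 0.1086 0.0443 long axis deg from x 15.5 area 0.00459
```

The red handle spans 74 mm at level height, so clamp 1 is fully down. Now to tin B.

Emit:
{"name": "send_rows", "arguments": {
  "plan": [
    [[-0.16,0.05,-0.02],[0,0,0],-1],
    [[-0.95,0.4,-0.02],[0,0,-0.06],-1],
    [[-0.95,0.4,-0.02],[0,0,-0.06],-1],
    [[-0.95,0.4,-0.02],[0,0,-0.06],-1],
    [[-0.95,0.4,-0.02],[0,0,-0.06],-1],
    [[-0.95,0.4,-0.02],[0,0,-0.06],-1],
    [[-0.95,0.4,-0.02],[0,0,-0.06],-1],
    [[-0.95,0.4,-0.02],[0,0,-0.06],-1],
    [[-0.95,0.4,-0.02],[0,0,-0.06],-1],
    [[-0.95,0.4,-0.02],[0,0,-0.06],-1]
  ]
}}

```text
time: 25.4
ee_pos: [0.5708, -0.3071, 0.3398]
tcp_rot: [179.9, 0.0, 104.8]
wrist_force: [-1.2, 0.3, 0.7]
opening: 0.0851
```

```bash
python3 -c "
from look import *
from lid import lids
mv([.59,-.384,.25],105.8)
im,c=look('x',['tin_a_center'],.3,'w17')
lids(im,c)"
```

```text
t25.40 pos [ 0.5708 -0.3071  0.3398] rot [1.7995e+02 4.0000e-02 1.0483e+02] open 0.0851 F [-1.2  0.3  0.7] q [-28.  29.  55. 117.   0. -43.]
  shift [-0.264, -0.004, 0.299] turn [0.0, 0.0, -0.005] rows 4
wrist tin_a_center 0.77 [613. 364.] [0.6629 0.0154 0.145 ]
```

Emit:
{"name": "send_rows", "arguments": {
  "plan": [
    [[-0.15,0,0.1],[0,0,-0.005],-1],
    [[-0.264,-0.004,0.2],[0,0,-0.005],-1],
    [[-0.264,-0.004,0.299],[0,0,-0.005],-1],
    [[-0.264,-0.004,0.299],[0,0,-0.005],-1],
    [[-0.264,-0.004,0.299],[0,0,-0.005],-1]
  ]
}}

```text
time: 26.0
ee_pos: [0.5899, -0.3841, 0.2511]
tcp_rot: [180.0, 0.0, 105.7]
wrist_force: [0.1, 0.4, 1.5]
opening: 0.0854
```

```bash
python3 -c "
from look import *
from lid import lids
mv([.60,-.385,.15],105.8)
im,c=look('x',['tin_a_center'],.3,'w18')
lids(im,c)
lids(camera('top'),get_calibration('top'))"
```

```text
t26.00 pos [ 0.5899 -0.3841  0.2511] rot [1.7996e+02 4.0000e-02 1.0572e+02] open 0.0854 F [0.1 0.4 1.5] q [-33.  31.  48. 107.   0. -49.]
  shift [-0.012, 0.031, 0.337] turn [0.0, 0.0, -0.0] rows 4
lid centre [ 0.6017 -0.3863] size 0.0999 0.042 long axis deg from x 15.3 area 0.00343
lid centre [ 0.4635 -0.391 ] size 0.227 0.178 long axis deg from x 0.0 area 0.02126
```

View pics/w18.png

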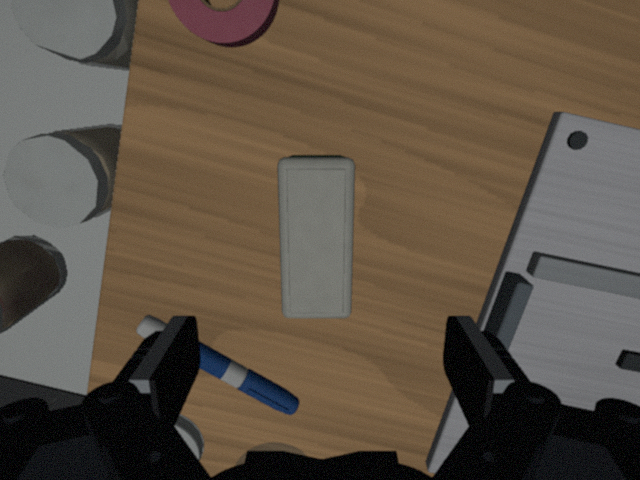

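Tin B is at (317,238), aligned with the jaws, and the pen and plate edge are clear of the fingers. Descending and gripping.

Emit:
{"name": "send_rows", "arguments": {
  "plan": [
    [[-0.014,0.031,0.12],[0,0,0],-1],
    [[-0.014,0.031,0.25],[0,0,0],-1],
    [[-0.014,0.031,0.36],[0,0,0],-1],
    [[-0.014,0.031,0.44],[0,0,0],-1],
    [[-0.014,0.031,0.48],[0,0,0],-1],
    [[-0.014,0.031,0.498],[0,0,0],-1],
    [[-0.014,0.031,0.498],[0,0,0],-1]
  ]
}}

```text
time: 26.85
ee_pos: [0.6011, -0.387, 0.1011]
tcp_rot: [179.9, 0.1, 105.7]
wrist_force: [-0.0, 0.2, -0.0]
opening: 0.0856
```

Emit:
{"name": "send_rows", "arguments": {
  "plan": [
    [[0,0,0],[0,0,0],1],
    [[0,0,0],[0,0,0],1],
    [[0,0,0],[0,0,0],1],
    [[0,0,0],[0,0,0],1],
    [[0,0,0],[0,0,0],1],
    [[0,0,0],[0,0,0],1]
  ],
  "force": 50
}}

```text
time: 27.45
ee_pos: [0.6009, -0.387, 0.101]
tcp_rot: [179.9, 0.1, 105.7]
wrist_force: [0.1, 1.1, 5.2]
opening: 0.0477
```

Gripped. Lifting.

Emit:
{"name": "send_rows", "arguments": {
  "plan": [
    [[0,0,-0.06],[0,0,0],1],
    [[0,0,-0.15],[0,0,0],1],
    [[0,0,-0.3],[0,0,0],1],
    [[0,0,-0.45],[0,0,0],1],
    [[0,-0.06,-0.6],[0,0,0],1],
    [[0,-0.12,-0.78],[0,0,0],1],
    [[0,-0.12,-0.78],[0,0,0],1],
    [[0,-0.12,-0.78],[0,0,0],1]
  ]
}}

```text
time: 28.25
ee_pos: [0.5634, -0.3959, 0.3302]
tcp_rot: [-179.8, -0.2, 105.6]
wrist_force: [0.6, -0.5, -2.0]
opening: 0.0473
```

```bash
cat > tinoff.py <<'E'
from look import *
import sys
mv(eval(sys.argv[1]),93.9)
o=sensors.get_obs(); R=Rot.from_euler('xyz',o['tcp_rot'],degrees=True); c=get_calibration('wrist'); im=camera('wrist')
if len(sys.argv)>2: cv2.imwrite(f'pics/{sys.argv[2]}.png',im)
for r in place_of('tin_a_center','wrist')[:2]: print(r, R.inv().apply(at(c,r['point'],o['ee_pos'][2]+.044)-o['ee_pos']))
E
python3 tinoff.py "[.60,.0,.335]"
```

```text
t28.25 pos [ 0.5634 -0.3959  0.3302] rot [-179.8    -0.22  105.63] open 0.0473 F [ 0.6 -0.5 -2. ] q [-35.  39.  71. 122.  -0. -51.]
  shift [1.238, 0.473, -0.013] turn [-0.001, -0.001, 0.065] rows 9
```

Emit:
{"name": "send_rows", "arguments": {
  "plan": [
    [[0.03,-0.03,0.01],[0,0,0],1],
    [[0.12,-0.03,0.01],[0,0,0.01],1],
    [[0.22,-0.03,0],[0,0,0.02],1],
    [[0.32,-0.03,0],[0,0,0.03],1],
    [[0.42,-0.03,0],[0,0,0.04],1],
    [[0.52,-0.03,0],[0,0,0.05],1],
    [[0.62,-0.03,0],[0,0,0.065],1],
    [[0.69,-0.03,0],[0,0,0.065],1],
    [[0.69,-0.03,0],[0,0,0.065],1]
  ]
}}

```text
time: 29.25
ee_pos: [0.5004, -0.197, 0.3343]
tcp_rot: [179.7, 0.1, 94.1]
wrist_force: [-1.4, -0.3, -1.7]
opening: 0.0474
```

```bash
python3 tinoff.py "[.638,.0775,.335]"
```

```text
t29.25 pos [ 0.5004 -0.197   0.3343] rot [1.7968e+02 1.5000e-01 9.4130e+01] open 0.0474 F [-1.4 -0.3 -1.7] q [-21.   8.  29. 110.   0. -26.]
  shift [0.88, 0.523, -0.002] turn [0.002, 0.001, 0.001] rows 8
{'point': [510.7, 381.1], 'p': 0.7} [ 0.06354414  0.01258569 -0.04409251]
```

Emit:
{"name": "send_rows", "arguments": {
  "plan": [
    [[0.1,0.06,0],[0,0,0],1],
    [[0.2,0.12,0],[0,0,0],1],
    [[0.3,0.18,0],[0,0,0],1],
    [[0.4,0.24,0],[0,0,0],1],
    [[0.5,0.3,0],[0,0,0],1],
    [[0.6,0.36,0],[0,0,0],1],
    [[0.7,0.42,0],[0,0,0],1],
    [[0.8,0.48,0],[0,0,0],1],
    [[0.88,0.523,0],[0,0,0],1],
    [[0.88,0.523,0],[0,0,0],1]
  ]
}}

```text
time: 30.35
ee_pos: [0.6406, 0.0776, 0.3299]
tcp_rot: [-180.0, 0.0, 94.1]
wrist_force: [0.1, 0.5, -2.3]
opening: 0.0473
```

```bash
python3 tinoff.py "[.638,.0773,.168]"
```

```text
t30.35 pos [0.6406 0.0776 0.3299] rot [-1.7999e+02  2.0000e-02  9.4120e+01] open 0.0473 F [ 0.1  0.5 -2.3] q [  7.  27.  51. 115.  -0.   3.]
  shift [-0.0, -0.008, 0.54] turn [-0.0, 0.0, 0.001] rows 5
{'point': [198.0, 206.0], 'p': 0.84} [-0.03863881 -0.0493038  -0.04397211]
```

Emit:
{"name": "send_rows", "arguments": {
  "plan": [
    [[0,-0.008,0.1],[0,0,0],1],
    [[0,-0.008,0.2],[0,0,0],1],
    [[0,-0.008,0.3],[0,0,0],1],
    [[0,-0.008,0.4],[0,0,0],1],
    [[0,-0.008,0.48],[0,0,0],1],
    [[0,-0.008,0.53],[0,0,0],1],
    [[0,-0.008,0.54],[0,0,0],1],
    [[0,-0.008,0.54],[0,0,0],1],
    [[0,-0.008,0.54],[0,0,0],1]
  ]
}}

```text
time: 31.35
ee_pos: [0.6366, 0.0744, 0.1716]
tcp_rot: [179.8, 0.0, 93.9]
wrist_force: [-0.6, 1.4, -2.3]
opening: 0.0476
```

```bash
python3 tinoff.py "[.638,.0773,.14]" w19
python3 - <<'E'
from h import *
im=cv2.imread('pics/w19.png')
# bright round pin tops: non-blue blobs on the blue deck near the tin
b,g,r=[im[...,i].astype(int) for i in range(3)]
m=((b-r<50)&(im.max(2)>60)).astype(np.uint8); m[:, :]=m
n,l,s,ct=cv2.connectedComponentsWithStats(m[:320])
for i in range(1,n):
    if 150<s[i,4]<1200: print(s[i],np.round(ct[i],0))
E
```

```text
t31.35 pos [0.6366 0.0744 0.1716] rot [1.7983e+02 5.0000e-02 9.3940e+01] open 0.0476 F [-0.6  1.4 -2.3] q [ 7. 17. 20. 93. -0.  3.]
  shift [0.009, 0.005, 0.105] turn [0.001, 0.0, 0.0] rows 2
{'point': [96.4, 308.1], 'p': 0.57} [-0.07463242 -0.01523272 -0.04398182]
[ 14   0  25  67 812] [26. 32.]
[326   0  31  25 325] [339.  13.]
[368   0  14  26 247] [373.  12.]
[628  12  12  58 387] [635.  48.]
[155 188  28  24 366] [166. 201.]
[476 190  28  24 371] [492. 203.]
[146 253  18  67 634] [154. 288.]
```

Emit:
{"name": "send_rows", "arguments": {
  "plan": [
    [[0.009,0.005,0.01],[0,0,0],1],
    [[0.009,0.005,0.01],[0,0,0],1],
    [[0.009,0.005,0.01],[0,0,0],1],
    [[0.009,0.005,0.01],[0,0,0],1]
  ]
}}

```text
time: 31.85
ee_pos: [0.6375, 0.0778, 0.1671]
tcp_rot: [179.9, 0.1, 94.0]
wrist_force: [-0.8, 0.5, -2.2]
opening: 0.0474
```

```bash
python3 -c "
from h import *
mv([.638,.0773,.139],93.9)"
```

```text
t31.85 pos [0.6375 0.0778 0.1671] rot [1.7994e+02 5.0000e-02 9.3990e+01] open 0.0474 F [-0.8  0.5 -2.2] q [ 7. 17. 20. 93. -0.  3.]
  shift [-0.002, 0.001, 0.094] turn [0.0, 0.0, 0.001] rows 2
```

Emit:
{"name": "send_rows", "arguments": {
  "plan": [
    [[-0.002,0.002,0.03],[0,0,0],1],
    [[-0.002,0.002,0.055],[0,0,0],1],
    [[-0.002,0.002,0.075],[0,0,0],1],
    [[-0.002,0.002,0.088],[0,0,0],1],
    [[-0.002,0.002,0.094],[0,0,0],1],
    [[-0.002,0.002,0.094],[0,0,0],1],
    [[-0.002,0.002,0.094],[0,0,0],1]
  ]
}}

```text
time: 32.55
ee_pos: [0.6383, 0.0772, 0.139]
tcp_rot: [179.9, 0.0, 94.0]
wrist_force: [0.1, 0.2, -1.7]
opening: 0.0479
```

Emit:
{"name": "send_rows", "arguments": {
  "plan": [
    [[0,0,0.004],[0,0,0],1],
    [[0,0,0.004],[0,0,0],-1],
    [[0,0,0.004],[0,0,0],-1],
    [[0,0,0.004],[0,0,0],-1],
    [[0,0,0.004],[0,0,0],-1],
    [[0,0,-0.1],[0,0,0],-1],
    [[0,0,-0.2],[0,0,0],-1],
    [[0,0,-0.35],[0,0,0],-1],
    [[0,0,-0.35],[0,0,0],-1],
    [[0,0,-0.35],[0,0,0],-1]
  ]
}}

```text
time: 33.55
ee_pos: [0.6387, 0.0773, 0.245]
tcp_rot: [179.8, 0.0, 94.0]
wrist_force: [-0.1, 0.2, -0.7]
opening: 0.0852
```

```bash
cat > home.py <<'E'
from look import *
c=get_calibration("wrist"); im=camera("wrist"); cv2.imwrite('pics/w20.png',im)
psi=np.radians(3.9); ex=np.array([np.cos(psi),np.sin(psi),0]); ey=np.array([-np.sin(psi),np.cos(psi),0]); N=np.array([.6395,.0774,.166])
mv([.638,.0775,.3],93.9)
for u,v,z in [(-61,0,.011),(-42,30,.011),(-42,-30,.011),(42,30,.011),(42,-30,.011),(-55,0,.032),(55,0,.032),(0,24,.03),(0,-24,.03)]:
    print(u,v,np.round(proj(c,N+ex*u/1e3+ey*v/1e3+[0,0,z]),0))
for r in place_of('tin_a_center','wrist'): print(r['p'],r['point'],at(c,r['point'],.183))
cv2.imwrite('pics/w20c.png',im[60:400,120:620])
E
python3 home.py
```

```text
t33.60 pos [0.6382 0.0773 0.2434] rot [1.7995e+02 5.0000e-02 9.3980e+01] open 0.0856 F [-0.5  0.4 -0.4] q [  7.  20.  32. 102.  -0.   3.]
  shift [0.001, -0.0, -0.189] turn [0.0, 0.0, 0.0] rows 3
-61 0 [325. 136.]
-42 30 [379. 171.]
-42 -30 [271. 171.]
42 30 [373. 307.]
42 -30 [275. 307.]
-55 0 [325. 152.]
55 0 [324. 344.]
0 24 [369. 254.]
0 -24 [280. 254.]
0.59 [154.4, 246.3] [ 0.64664493 -0.01974675  0.183     ]
```

View pics/w20c.png

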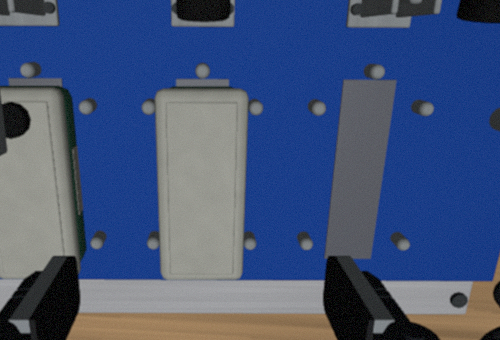

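Tin B sits between nest 2's pins (crop 148–256 × 88–279, matching prediction), and pad 1 is on tin A. Now clamp 2.

```bash
python3 push.py 2
```

```text
now [0.6378 0.0772 0.2426] [-1.7997e+02  6.0000e-02  9.3980e+01] 0.08532519516791842
above [0.0, -0.487, -0.306]
behind [0.001, -0.487, -0.08]
1.19 [0.001, -0.527, -0.08]
1.05 [0.001, -0.56, -0.068]
0.9 [0.001, -0.593, -0.05]
0.75 [0.001, -0.623, -0.028]
0.6 [0.001, -0.649, -0.001]
0.45 [0.001, -0.671, 0.03]
0.3 [0.001, -0.688, 0.063]
0.18 [0.001, -0.698, 0.092]
0.08 [0.001, -0.704, 0.116]
-0.02 [0.001, -0.707, 0.141]
-0.06 [0.001, -0.708, 0.151]
```

Emit:
{"name": "send_rows", "arguments": {
  "plan": [
    [[0,0,-0.15],[0,0,0],1],
    [[0,0,-0.306],[0,0,0],1],
    [[0,-0.15,-0.306],[0,0,0],1],
    [[0,-0.3,-0.306],[0,0,0],1],
    [[0,-0.45,-0.306],[0,0,0],1],
    [[0,-0.487,-0.306],[0,0,0],1],
    [[0,-0.487,-0.306],[0,0,0],1],
    [[0,-0.487,-0.306],[0,0,0],1]
  ]
}}

```text
time: 34.45
ee_pos: [0.4926, 0.0672, 0.3349]
tcp_rot: [180.0, 0.1, 94.0]
wrist_force: [-0.3, -0.2, 0.2]
opening: 0.0
```

```bash
python3 push.py 2 | head -5; python3 -c "
from red import *
reds('w21')"
```

```text
now [0.4926 0.0672 0.3349] [1.7997e+02 5.0000e-02 9.3980e+01] 1.8177699053432276e-05
above [0.0, -0.002, 0.002]
behind [0.001, -0.002, 0.227]
1.19 [0.001, -0.041, 0.227]
1.05 [0.001, -0.074, 0.239]
red bbox [ 155   53   35  124 2779] end/root at z.225 [ 0.3937 -0.0313] [ 0.4692 -0.0341]
red bbox [ 308  172   31   44 1043] end/root at z.225 [0.459  0.0642] [0.4888 0.0664]
red bbox [ 466  173   76   44 1470] end/root at z.225 [0.4511 0.1862] [0.4806 0.1924]
```

Clamp 1 is still down (its handle still reads 75 mm long), and handle 2 is ahead at column 323. Pushing it over.

Emit:
{"name": "send_rows", "arguments": {
  "plan": [
    [[0,-0.003,0.1],[0,0,0],1],
    [[0,-0.003,0.226],[0,0,0],1],
    [[0,-0.003,0.226],[0,0,0],1],
    [[0,-0.042,0.226],[0,0,0],1],
    [[0,-0.075,0.238],[0,0,0],1],
    [[0,-0.108,0.256],[0,0,0],1],
    [[0,-0.138,0.279],[0,0,0],1],
    [[0,-0.165,0.306],[0,0,0],1],
    [[0,-0.165,0.306],[0,0,0],1]
  ]
}}

```text
time: 35.4
ee_pos: [0.4428, 0.0637, 0.2461]
tcp_rot: [179.8, 0.0, 94.0]
wrist_force: [0.5, 0.8, -0.5]
opening: -0.0002
```

Emit:
{"name": "send_rows", "arguments": {
  "plan": [
    [[0,-0.022,0.03],[0,0,0],1],
    [[0,-0.039,0.064],[0,0,0],1],
    [[0,-0.049,0.092],[0,0,0],1],
    [[0,-0.055,0.116],[0,0,0],1],
    [[0,-0.058,0.138],[0,0,0],1],
    [[0,-0.058,0.14],[0,0,0],1],
    [[0,-0.058,0.14],[0,0,0],1]
  ]
}}

```text
time: 36.1
ee_pos: [0.4264, 0.0626, 0.2043]
tcp_rot: [179.7, 0.0, 94.0]
wrist_force: [-3.5, -0.9, 18.5]
opening: 0.0002
```

Emit:
{"name": "send_rows", "arguments": {
  "plan": [
    [[0,0,-0.03],[0,0,0],1],
    [[0,0,-0.2],[0,0,0],1],
    [[0,0,-0.35],[0,0,0],1],
    [[0,0,-0.45],[0,0,0],1],
    [[0,0,-0.45],[0,0,0],1],
    [[0,0,-0.45],[0,0,0],1]
  ]
}}

```text
time: 36.7
ee_pos: [0.4261, 0.0626, 0.3368]
tcp_rot: [179.9, 0.0, 94.0]
wrist_force: [0.6, -0.4, -1.3]
opening: 0.0
```

```bash
python3 -c "
from red import *
mv([.5915,.2495,.335],93.9)
reds('w22')
look('x',['pad_1','tin_a_center'],.3)
look('x',['tin_a_center','nest_1','ribbon_roll_center'],.3,'t22','top')"
```

```text
t36.70 pos [0.4261 0.0626 0.3368] rot [1.799e+02 5.000e-02 9.398e+01] open 0.0000 F [ 0.6 -0.4 -1.3] q [  8.  -6.  14. 110.  -0.   4.]
  shift [0.583, 0.593, 0.007] turn [0.001, 0.0, 0.0] rows 6
red bbox [ 169  163   31  106 2156] end/root at z.225 [ 0.3934 -0.0315] [ 0.4687 -0.0338]
red bbox [ 313  164   21  105 2057] end/root at z.225 [0.3877 0.0592] [0.4618 0.0645]
red bbox [461 300  59  26 658] end/root at z.225 [0.477  0.1956] [0.4982 0.1999]
top tin_a_center 0.6 [327. 228.] [ 0.6513 -0.0285  0.145 ]
top nest_1 0.76 [291. 232.] [0.6344 0.0727 0.166 ]
top nest_1 0.73 [256. 229.] [0.6394 0.1734 0.166 ]
top nest_1 0.69 [327. 227.] [ 0.651  -0.0285  0.166 ]
top nest_1 0.61 [322. 229.] [ 0.6443 -0.0146  0.166 ]
top ribbon_roll_center 0.84 [482. 292.] [ 0.4762 -0.477   0.14  ]
```

View pics/w22.png

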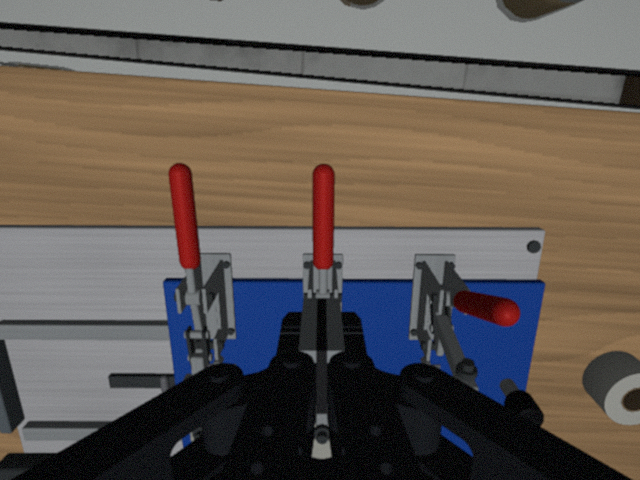

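Both loaded handles are down, at (180,215) and (323,215); handle 3 is raised over its empty nest. Now the knob.

Emit:
{"name": "send_rows", "arguments": {
  "plan": [
    [[0.15,0.15,0],[0,0,0],-1],
    [[0.3,0.3,0],[0,0,0],-1],
    [[0.45,0.45,0],[0,0,0],-1],
    [[0.583,0.593,0],[0,0,0],-1],
    [[0.583,0.593,0],[0,0,0],-1],
    [[0.583,0.593,0.15],[0,0,0],-1],
    [[0.583,0.593,0.3],[0,0,0],-1],
    [[0.583,0.593,0.35],[0,0,0],-1],
    [[0.583,0.593,0.35],[0,0,0],-1],
    [[0.583,0.593,0.35],[0,0,0],-1]
  ]
}}

```text
time: 38.1
ee_pos: [0.5908, 0.2492, 0.2329]
tcp_rot: [179.9, 0.0, 94.0]
wrist_force: [0.3, 0.3, -0.3]
opening: 0.0854
```

```bash
python3 -c "
from look import *
mv([.5915,.2495,.172],93.9)
look('x',['carrier_knob','nest_1','tin_a_center'],.3,'w23')"
```

```text
t38.10 pos [0.5908 0.2492 0.2329] rot [1.7989e+02 3.0000e-02 9.3980e+01] open 0.0854 F [ 0.3  0.3 -0.3] q [ 23.  19.  30. 100.  -0.  19.]
  shift [0.001, 0.002, 0.203] turn [0.001, 0.0, 0.0] rows 3
wrist carrier_knob 0.77 [320. 265.] [0.5915 0.2471 0.201 ]
wrist nest_1 0.8 [188. 297.] [0.6323 0.169  0.166 ]
```

Emit:
{"name": "send_rows", "arguments": {
  "plan": [
    [[0.001,0.002,0.1],[0,0,0],-1],
    [[0.001,0.002,0.2],[0,0,0],-1],
    [[0.001,0.002,0.2],[0,0,0],-1],
    [[0.001,0.002,0.2],[0,0,0],1],
    [[0.001,0.002,0.2],[0,0,0],1],
    [[0.001,0.002,0.2],[0,0,0],1],
    [[0.001,0.002,0.2],[0,0,0],1],
    [[0.001,0.002,0.2],[0,0,0],1],
    [[0.001,0.002,0.2],[0,0,0],1]
  ],
  "force": 60
}}

```text
time: 39.2
ee_pos: [0.592, 0.2498, 0.1733]
tcp_rot: [179.8, 0.0, 94.0]
wrist_force: [0.2, -0.2, 5.9]
opening: 0.0234
```

Emit:
{"name": "send_rows", "arguments": {
  "plan": [
    [[-0.03,0,0],[0,0,0],1],
    [[-0.07,0,0],[0,0,0],1],
    [[-0.12,0,0],[0,0,0],1],
    [[-0.17,0,0],[0,0,0],1],
    [[-0.22,0,0],[0,0,0],1],
    [[-0.27,0,0],[0,0,0],1],
    [[-0.32,0,0],[0,0,0],1],
    [[-0.37,0,0],[0,0,0],1],
    [[-0.42,0,0],[0,0,0],1],
    [[-0.45,0,0],[0,0,0],1]
  ]
}}

```text
time: 40.2
ee_pos: [0.6008, 0.1143, 0.1733]
tcp_rot: [179.9, -0.0, 94.0]
wrist_force: [-4.9, 14.0, 5.1]
opening: 0.0238
```

Emit:
{"name": "send_rows", "arguments": {
  "plan": [
    [[-0.02,0,0],[0,0,0],1],
    [[-0.04,0,0],[0,0,0],1],
    [[-0.052,0,0],[0,0,0],1],
    [[-0.06,0,0],[0,0,0],1],
    [[-0.06,0,0],[0,0,0],1],
    [[-0.06,0,0],[0,0,0],1]
  ]
}}

```text
time: 40.8
ee_pos: [0.6018, 0.0996, 0.1733]
tcp_rot: [179.9, -0.2, 94.1]
wrist_force: [-4.2, 13.4, 6.2]
opening: 0.0236
```

Carrier travel is 150.5 mm with the stop force felt. Unload, let go and rise.

Emit:
{"name": "send_rows", "arguments": {
  "plan": [
    [[0.008,0,0],[0,0,0],1],
    [[0.008,0,0],[0,0,0],1],
    [[0.008,0,0],[0,0,0],-1],
    [[0.008,0,0],[0,0,0],-1],
    [[0.008,0,0],[0,0,0],-1],
    [[0.008,0,0],[0,0,0],-1],
    [[0.008,0,-0.15],[0,0,0],-1],
    [[0.008,0,-0.3],[0,0,0],-1],
    [[0.008,0,-0.56],[0,0,0],-1],
    [[0.008,0,-0.56],[0,0,0],-1]
  ]
}}

```text
time: 41.8
ee_pos: [0.6016, 0.0994, 0.344]
tcp_rot: [179.7, 0.0, 94.0]
wrist_force: [0.7, -0.4, 0.9]
opening: 0.0854
```

```bash
python3 -c "
from look import *
mv([.55,-.05,.34],93.9)
look('x',['carrier_knob','nest_1','tin_a_center'],.3,'w24')
look('x',['screw_bar','jig'],.2,'t24','top')"
```

```text
t41.80 pos [0.6016 0.0994 0.344 ] rot [1.797e+02 3.000e-02 9.397e+01] open 0.0854 F [ 0.7 -0.4  0.9] q [  9.  21.  45. 114.  -0.   5.]
  shift [-0.485, -0.206, 0.012] turn [0.002, 0.0, 0.0] rows 5
wrist nest_1 0.85 [227. 236.] [0.6411 0.0194 0.166 ]
wrist tin_a_center 0.7 [40. 34.] [ 0.4909 -0.1316  0.145 ]
top screw_bar 0.56 [385. 200.] [ 0.6958 -0.1729  0.303 ]
top jig 0.81 [328. 239.] [ 0.6235 -0.0333  0.128 ]
```

Emit:
{"name": "send_rows", "arguments": {
  "plan": [
    [[-0.825,-0.129,-0.05],[0,0,0],-1],
    [[-0.825,-0.129,-0.05],[0,0,0],-1],
    [[-0.825,-0.129,-0.05],[0,0,0],-1],
    [[-0.825,-0.129,-0.05],[0,0,0],-1],
    [[-0.825,-0.129,-0.05],[0,0,0],-1],
    [[-0.825,-0.129,-0.05],[0,0,0],-1],
    [[-0.825,-0.129,-0.05],[0,0,0],-1],
    [[-0.825,-0.129,-0.05],[0,0,0],-1]
  ]
}}

```text
time: 42.95
ee_pos: [0.5803, -0.1494, 0.3544]
tcp_rot: [180.0, 0.0, 94.0]
wrist_force: [-0.1, 0.2, -0.0]
opening: 0.0853
```

```bash
python3 -c "
from look import *
mv([.60,-.1,.34],93.9)
im,c=look('x',['screw_bar','tin_a_center','pad_1'],.2,'w25')
X,Y=np.meshgrid(np.linspace(.60,.78,720),np.linspace(-.08,-.25,680))
P=np.array(c['R'])@np.stack([X.ravel(),Y.ravel(),np.full(X.size,.316)])+np.array(c['t']).reshape(3,1)
u=(c['fx']*P[0]/P[2]+c['cx']).reshape(X.shape).astype('float32');v=(c['fy']*P[1]/P[2]+c['cy']).reshape(X.shape).astype('float32')
w=cv2.remap(im,u,v,cv2.INTER_CUBIC); cv2.imwrite('pics/w25w.png',w)
"
```

```text
t42.95 pos [ 0.5803 -0.1494  0.3544] rot [1.8e+02 1.0e-02 9.4e+01] open 0.0853 F [-0.1  0.2 -0. ] q [-14.  20.  46. 115.  -0. -18.]
  shift [0.16, 0.077, 0.048] turn [0.0, 0.0, 0.001] rows 3
wrist screw_bar 0.73 [293. 245.] [ 0.5781 -0.1667  0.303 ]
wrist screw_bar 0.7 [286. 401.] [ 0.6804 -0.166   0.303 ]
wrist tin_a_center 0.78 [293. 288.] [ 0.678  -0.1716  0.145 ]
wrist tin_a_center 0.64 [624. 252.] [0.6186 0.1383 0.145 ]
wrist pad_1 0.56 [587. 211.] [0.5594 0.0235 0.25  ]
wrist pad_1 0.46 [297. 246.] [ 0.5973 -0.1663  0.25  ]
wrist pad_1 0.45 [412. 246.] [ 0.5919 -0.0889  0.25  ]
```

View pics/w25w.png

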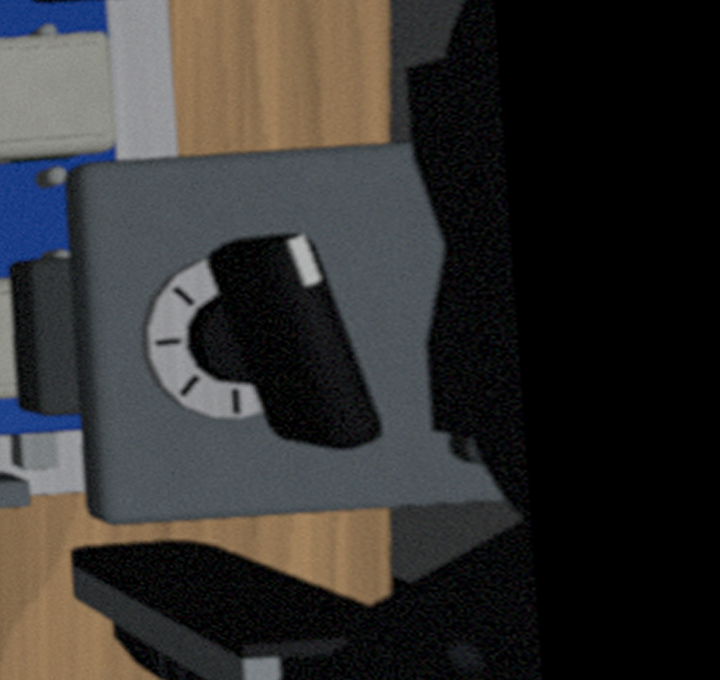

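Warped on the bar-top plane, the bar is centred near (318,344), which gives world (0.680,-0.166). Its white-marked end is at the upper left, bearing about 111° in the world, so the screw reads about 1.87 rad, which is in range. The tool yaw should be 20.8° to grip it and about -86° when bottomed. Turning the wrist first.

Emit:
{"name": "send_rows", "arguments": {
  "plan": [
    [[0,0,0],[0,0,0.407],-1],
    [[0,0,0],[0,0,0.407],-1],
    [[0,0,0],[0,0,0.407],-1],
    [[0,0,0],[0,0,0.407],-1],
    [[0,0,0],[0,0,0.407],-1],
    [[0,0,0],[0,0,0.407],-1],
    [[0,0,0],[0,0,0.407],-1],
    [[0,0,0],[0,0,0.407],-1],
    [[0,0,0],[0,0,0.407],-1],
    [[0,0,0],[0,0,0.407],-1]
  ]
}}

```text
time: 44.15
ee_pos: [0.5805, -0.1493, 0.3551]
tcp_rot: [179.9, -0.0, 20.7]
wrist_force: [-0.2, 0.7, -0.1]
opening: 0.0855
```

```bash
python3 -c "
from look import *
mv([.66,-.166,.31],20.8)
im,c=look('x',['screw_bar'],.2,'w26')
ct=get_calibration('top'); print('top dial',at(ct,(380.8,207),.279),'bar',at(ct,(382.5,205.7),.31))
t=cv2.imread('pics/t24.png'); hsv=cv2.cvtColor(t,cv2.COLOR_BGR2HSV)[180:230,355:405]
m=((hsv[...,2]<45)).astype(np.uint8); n,l,s,cc=cv2.connectedComponentsWithStats(m)
for i in range(1,n):
  if s[i,4]>20: 
    p=np.argwhere(l==i)[:,::-1].astype(np.float32); print(s[i],cv2.minAreaRect(p), at(ct,cc[i]+[355,180],.308))
"
```

```text
t44.15 pos [ 0.5805 -0.1493  0.3551] rot [ 1.7993e+02 -5.0000e-02  2.0730e+01] open 0.0855 F [-0.2  0.7 -0.1] q [-14.  20.  46. 115.  -0.  55.]
  shift [0.228, 0.146, 0.151] turn [0.0, -0.0, -0.0] rows 3
wrist screw_bar 0.85 [473. 329.] [ 0.6811 -0.1658  0.303 ]
top dial [ 0.68301464 -0.1662594   0.279     ] bar [ 0.67847222 -0.16602276  0.31      ]
[ 17  19  21  12 112] ((27.10000228881836, 25.200000762939453), (7.602630138397217, 21.46625328063965), 63.43495178222656) [ 0.6819811  -0.16875459  0.308     ]
[14 41 17  2 24] ((22.0, 41.5), (1.0, 16.0), 90.0) [ 0.63678933 -0.15575907  0.308     ]
```

All views agree on the screw axis at (0.681,-0.166). Moving over it.

Emit:
{"name": "send_rows", "arguments": {
  "plan": [
    [[0.1,0.06,0.1],[0,0,0],-1],
    [[0.293,0.171,0.14],[0,0,0],-1],
    [[0.293,0.171,0.151],[0,0,0],-1],
    [[0.293,0.171,0.151],[0,0,0],-1],
    [[0.293,0.171,0.151],[0,0,0],-1]
  ]
}}

```text
time: 44.75
ee_pos: [0.6812, -0.1668, 0.308]
tcp_rot: [-180.0, 0.1, 20.8]
wrist_force: [0.8, 0.1, 0.8]
opening: 0.0856
```

```bash
python3 -c "
from look import *
mv([.681,-.1662,.256],21.5)
im,c=look('x',['screw_bar'],.2,'w27')"
```

```text
t44.75 pos [ 0.6812 -0.1668  0.308 ] rot [-1.7998e+02  8.0000e-02  2.0830e+01] open 0.0856 F [0.8 0.1 0.8] q [-14.  38.  66. 118.  -0.  55.]
  shift [0.0, -0.002, 0.173] turn [-0.0, 0.0, -0.004] rows 3
wrist screw_bar 0.74 [227. 192.] [ 0.6293 -0.1429  0.303 ]
wrist screw_bar 0.66 [332. 280.] [ 0.6841 -0.1645  0.303 ]
```

Emit:
{"name": "send_rows", "arguments": {
  "plan": [
    [[0,-0.002,0.08],[0,0,-0.004],-1],
    [[0,-0.002,0.14],[0,0,-0.004],-1],
    [[0,-0.002,0.173],[0,0,-0.004],-1],
    [[0,-0.002,0.173],[0,0,-0.004],-1],
    [[0,-0.002,0.173],[0,0,-0.004],1],
    [[0,-0.002,0.173],[0,0,-0.004],1],
    [[0,-0.002,0.173],[0,0,-0.004],1],
    [[0,-0.002,0.173],[0,0,-0.004],1],
    [[0,-0.002,0.173],[0,0,-0.004],1],
    [[0,-0.002,0.173],[0,0,-0.004],1]
  ],
  "force": 40
}}

```text
time: 45.85
ee_pos: [0.6846, -0.1651, 0.2596]
tcp_rot: [179.8, -0.6, 21.5]
wrist_force: [19.2, 5.0, 6.2]
opening: 0.0244
```

```bash
python3 -c "
from h import *
mv([.681,-.1662,.256],21.5); print(np.round(sensors.get_obs()['torque'],3))"
```

```text
t45.85 pos [ 0.6846 -0.1651  0.2596] rot [179.8   -0.59  21.54] open 0.0244 F [19.2  5.   6.2] q [-14.  31.  49. 107.   0.  55.]
  shift [-0.013, -0.001, 0.012] turn [0.001, -0.003, 0.0] rows 2
[ 1.117 -3.918 -0.068]
```

An opening of 24 mm means the tips gripped the round hub under the bar, and the sideways force shows the axis lies about 3.7 mm further along the jaw direction. I'll reopen, raise 10 mm, recentre and grip the bar itself.

Emit:
{"name": "send_rows", "arguments": {
  "plan": [
    [[0,0,0],[0,0,0],-1],
    [[0,0,0],[0,0,0],-1],
    [[0,0,0],[0,0,0],-1],
    [[0.012,0,-0.04],[0,0,0],-1],
    [[0.012,0,-0.04],[0,0,0],-1],
    [[0.012,0,-0.04],[0,0,0],1],
    [[0.012,0,-0.04],[0,0,0],1],
    [[0.012,0,-0.04],[0,0,0],1],
    [[0.012,0,-0.04],[0,0,0],1],
    [[0.012,0,-0.04],[0,0,0],1]
  ]
}}

```text
time: 46.85
ee_pos: [0.6844, -0.165, 0.2701]
tcp_rot: [179.9, -0.1, 21.4]
wrist_force: [13.7, 4.6, 8.5]
opening: 0.0132
```

```bash
python3 -c "
from look import *
mv([.684,-.165,.268],21.5); print(np.round(sensors.get_obs()['torque'],3))
look('x',['screw_bar'],.2,'w28')"
```

```text
t46.85 pos [ 0.6844 -0.165   0.2701] rot [ 1.7993e+02 -1.2000e-01  2.1450e+01] open 0.0132 F [13.7  4.6  8.5] q [-14.  33.  53. 110.   0.  55.]
  shift [-0.001, -0.0, 0.007] turn [0.0, -0.001, -0.0] rows 2
[ 0.799 -2.701 -0.111]
wrist screw_bar 0.58 [322. 323.] [ 0.683  -0.1638  0.303 ]
```

View pics/w28.png

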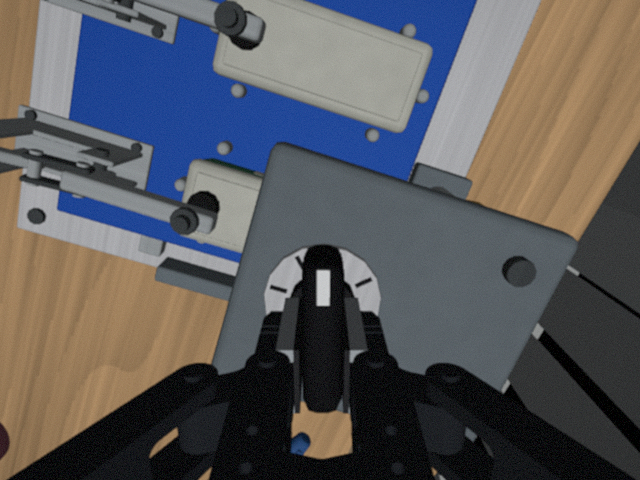

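The view confirms the grip: bar between the jaws at (322,330), white mark toward the tool's near side, both pads still on their tins. A sideways force of about 14 N remains, so I'll shift 2.5 mm to relieve it.

Emit:
{"name": "send_rows", "arguments": {
  "plan": [
    [[0.008,0,0],[0,0,0],1],
    [[0.008,0,0],[0,0,0],1],
    [[0.008,0,0],[0,0,0],1]
  ]
}}

```text
time: 47.25
ee_pos: [0.6846, -0.1649, 0.2701]
tcp_rot: [180.0, 0.1, 21.4]
wrist_force: [-8.4, -0.9, 2.0]
opening: 0.0132
```

Emit:
{"name": "send_rows", "arguments": {
  "plan": [
    [[-0.003,0,0],[0,0,0.03],1],
    [[-0.003,0,0],[0,0,0.07],1],
    [[-0.003,0,0],[0,0,0.11],1],
    [[-0.003,0,0],[0,0,0.15],1],
    [[-0.003,0,0],[0,0,0.19],1],
    [[-0.003,0,0],[0,0,0.23],1],
    [[-0.003,0,0],[0,0,0.27],1],
    [[-0.003,0,0],[0,0,0.3],1],
    [[-0.003,0,0],[0,0,0.3],1]
  ]
}}

```text
time: 48.15
ee_pos: [0.6838, -0.1648, 0.2701]
tcp_rot: [179.9, 0.1, -32.8]
wrist_force: [-7.2, -0.1, 1.3]
opening: 0.0127
```

```bash
python3 -c "
from h import *
mv([.6846,-.165,.27],-80); print(np.round(sensors.get_obs()['torque'],3))"
```

```text
t48.15 pos [ 0.6838 -0.1648  0.2701] rot [ 1.799e+02  7.000e-02 -3.278e+01] open 0.0127 F [-7.2 -0.1  1.3] q [-14.  33.  53. 110.  -0. 109.]
  shift [0.003, -0.001, 0.0] turn [0.001, 0.0, 0.262] rows 7
[ 0.054  1.652 -0.053]
```

Emit:
{"name": "send_rows", "arguments": {
  "plan": [
    [[0,0,0],[0,0,0.04],1],
    [[0,0,0],[0,0,0.08],1],
    [[0,0,0],[0,0,0.12],1],
    [[0,0,0],[0,0,0.16],1],
    [[0,0,0],[0,0,0.2],1],
    [[0,0,0],[0,0,0.23],1],
    [[0,0,0],[0,0,0.26],1],
    [[0,0,0],[0,0,0.28],1],
    [[0,0,0],[0,0,0.28],1]
  ]
}}

```text
time: 49.05
ee_pos: [0.6835, -0.1641, 0.2701]
tcp_rot: [179.8, 0.0, -83.1]
wrist_force: [-10.2, 3.9, 1.8]
opening: 0.0132
```

```bash
python3 -c "
from h import *
mv([.6846,-.165,.27],-86.1); print(np.round(sensors.get_obs()['torque'],3))"
```

```text
t49.05 pos [ 0.6835 -0.1641  0.2701] rot [ 1.7985e+02  3.0000e-02 -8.3090e+01] open 0.0132 F [-10.2   3.9   1.8] q [-13.  33.  53. 110.  -0. 160.]
  shift [0.004, -0.003, 0.0] turn [0.001, 0.0, 0.017] rows 2
[ 0.714  2.024 -0.072]
```

Emit:
{"name": "send_rows", "arguments": {
  "plan": [
    [[0,0,0],[0,0,0.01],1],
    [[0,0,0],[0,0,0.02],1],
    [[0,0,0],[0,0,0.03],1],
    [[0,0,0],[0,0,0.038],1],
    [[0,0,0],[0,0,0.038],1],
    [[0,0,0],[0,0,0.038],1]
  ]
}}

```text
time: 49.65
ee_pos: [0.6837, -0.1641, 0.2702]
tcp_rot: [179.9, -0.0, -89.7]
wrist_force: [-8.7, 2.8, 1.2]
opening: 0.0129
```

```bash
python3 -c "
from h import *
mv([.6846,-.165,.27],-86.1); print(np.round(sensors.get_obs()['torque'],3))"
```

```text
t49.65 pos [ 0.6837 -0.1641  0.2702] rot [ 1.7987e+02 -1.0000e-02 -8.9690e+01] open 0.0129 F [-8.7  2.8  1.2] q [-13.  33.  53. 110.  -0. 166.]
  shift [0.003, -0.003, 0.001] turn [0.001, -0.0, -0.02] rows 2
[0.473 1.65  1.366]
```

The torque jumped to 1.37 N m, which is the hard stop. Now backing off 90° plus the small wind-up.

Emit:
{"name": "send_rows", "arguments": {
  "plan": [
    [[0,0,0],[0,0,-0.03],1],
    [[0,0,0],[0,0,-0.06],1],
    [[0,0,0],[0,0,-0.1],1],
    [[0,0,0],[0,0,-0.14],1],
    [[0,0,0],[0,0,-0.18],1],
    [[0,0,0],[0,0,-0.22],1],
    [[0,0,0],[0,0,-0.257],1],
    [[0,0,0],[0,0,-0.257],1]
  ]
}}

```text
time: 50.45
ee_pos: [0.6839, -0.1645, 0.27]
tcp_rot: [179.9, 0.1, -43.3]
wrist_force: [-6.9, 1.0, 2.3]
opening: 0.013
```

Emit:
{"name": "send_rows", "arguments": {
  "plan": [
    [[0,0,0],[0,0,-0.04],1],
    [[0,0,0],[0,0,-0.08],1],
    [[0,0,0],[0,0,-0.12],1],
    [[0,0,0],[0,0,-0.16],1],
    [[0,0,0],[0,0,-0.2],1],
    [[0,0,0],[0,0,-0.23],1],
    [[0,0,0],[0,0,-0.257],1],
    [[0,0,0],[0,0,-0.257],1],
    [[0,0,0],[0,0,-0.257],1]
  ]
}}

```text
time: 51.35
ee_pos: [0.6844, -0.1647, 0.2701]
tcp_rot: [180.0, 0.1, 2.6]
wrist_force: [-5.3, -0.1, 1.0]
opening: 0.0131
```

```bash
python3 -c "
from h import *
mv([.6846,-.165,.27],2.5); print(np.round(sensors.get_obs()['torque'],3)); cv2.imwrite('pics/w29.png',camera('wrist'))"
```

```text
t51.35 pos [ 0.6844 -0.1647  0.2701] rot [1.7995e+02 5.0000e-02 2.6100e+00] open 0.0131 F [-5.3 -0.1  1. ] q [-14.  33.  53. 110.  -0.  74.]
  shift [0.001, 0.001, 0.0] turn [0.0, 0.0, 0.001] rows 2
[0.142 1.249 0.058]
```

Emit:
{"name": "send_rows", "arguments": {
  "plan": [
    [[0,0,0],[0,0,0],-1],
    [[0,0,0],[0,0,0],-1],
    [[0,0,0],[0,0,0],-1],
    [[0,0,0],[0,0,0],-1],
    [[0,0,-0.06],[0,0,0],-1],
    [[0,0,-0.13],[0,0,0],-1],
    [[0,0,-0.13],[0,0,0],-1],
    [[-0.12,0,-0.13],[0,0,0],-1],
    [[-0.3,0,-0.2],[0,0,0],-1],
    [[-0.3,0,-0.25],[0,0,0],-1]
  ]
}}

```text
time: 52.4
ee_pos: [0.5902, -0.1682, 0.3404]
tcp_rot: [-179.9, 0.6, 2.7]
wrist_force: [-0.1, -0.4, 1.1]
opening: 0.0855
```

```bash
python3 -c "
from look import *
mv([.58,-.149,.354],93.9)"
```

```text
t52.40 pos [ 0.5902 -0.1682  0.3404] rot [-179.85    0.56    2.68] open 0.0855 F [-0.1 -0.4  1.1] q [-16.  22.  47. 115.  -0.  71.]
  shift [-0.031, -0.066, -0.045] turn [-0.003, 0.002, -0.507] rows 12
```

Emit:
{"name": "send_rows", "arguments": {
  "plan": [
    [[-0.06,-0.05,-0.05],[0,0,-0.48],-1],
    [[-0.06,-0.05,-0.05],[0,0,-0.48],-1],
    [[-0.06,-0.05,-0.05],[0,0,-0.48],-1],
    [[-0.06,-0.05,-0.05],[0,0,-0.48],-1],
    [[-0.06,-0.05,-0.05],[0,0,-0.48],-1],
    [[-0.06,-0.05,-0.05],[0,0,-0.48],-1],
    [[-0.06,-0.05,-0.05],[0,0,-0.48],-1],
    [[-0.06,-0.05,-0.05],[0,0,-0.48],-1],
    [[-0.06,-0.05,-0.05],[0,0,-0.48],-1],
    [[-0.06,-0.05,-0.05],[0,0,-0.48],-1]
  ]
}}

```text
time: 53.4
ee_pos: [0.5766, -0.1547, 0.3591]
tcp_rot: [180.0, 0.0, 89.0]
wrist_force: [0.4, 0.4, 0.2]
opening: 0.0853
```

```bash
python3 -c "
from look import *
im,c=look('x',['pad_1','tin_a_center','carrier_knob'],.3)
X,Y=np.meshgrid(np.linspace(.36,.76,800),np.linspace(.13,-.25,760))
P=np.array(c['R'])@np.stack([X.ravel(),Y.ravel(),np.full(X.size,.316)])+np.array(c['t']).reshape(3,1)
u=(c['fx']*P[0]/P[2]+c['cx']).reshape(X.shape).astype('float32');v=(c['fy']*P[1]/P[2]+c['cy']).reshape(X.shape).astype('float32')
w=cv2.remap(im,u,v,cv2.INTER_CUBIC); cv2.imwrite('pics/w30.png',cv2.resize(w[160:],(800,600)))
t=camera('top'); cv2.imwrite('pics/t30.png',cv2.resize(t[185:305,210:410],None,fx=4,fy=4,interpolation=cv2.INTER_CUBIC))
ct=get_calibration('top')
hsv=cv2.cvtColor(t,cv2.COLOR_BGR2HSV); m=(((hsv[...,0]<8)|(hsv[...,0]>172))&(hsv[...,1]>150)&(hsv[...,2]>60)).astype(np.uint8)
print(sensors.get_obs()['ee_pos'])
"
```

```text
wrist pad_1 0.89 [590. 189.] [0.5569 0.0212 0.25  ]
wrist pad_1 0.67 [419. 239.] [ 0.5905 -0.0894  0.25  ]
wrist pad_1 0.43 [304. 247.] [ 0.5948 -0.1685  0.25  ]
wrist tin_a_center 0.7 [307. 291.] [ 0.6779 -0.1721  0.145 ]
wrist tin_a_center 0.58 [415. 275.] [ 0.6629 -0.0664  0.145 ]
[ 0.57660915 -0.15467982  0.35953799]
```

View pics/w30.png

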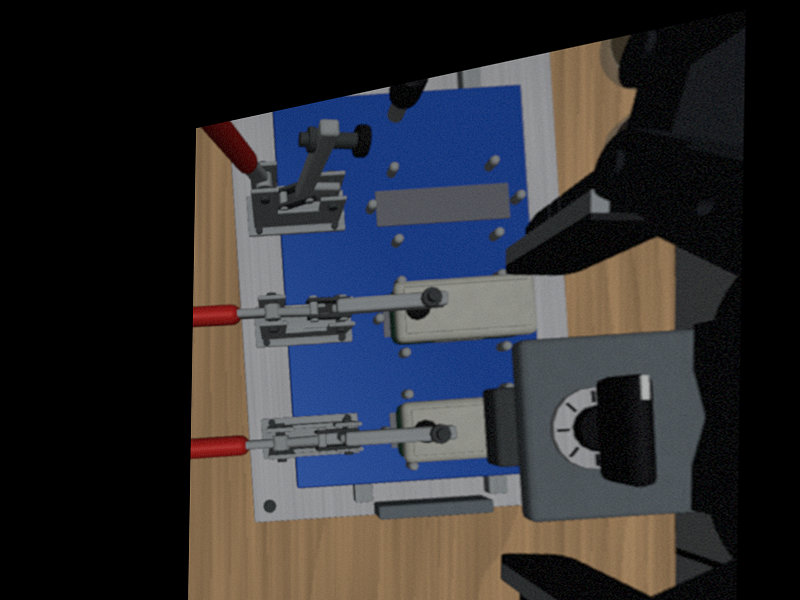

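Both handles are down with pads on the lids. The bar's white mark points about 89° from the jig's x axis (1.56 rad), and the gripper is clear. Handing in.

```bash
python3 -c "
from h import *
o=sensors.get_obs(); print(o['time'],o['wrist_force'],o['qd']); print(bot.job_done())"
```

```text
53.65 [ 0.68010445  0.19899811 -0.83464934] [-0.06297827  0.21661356  0.44364945  0.20329097 -0.02430821 -0.71019209]
the job is handed in; nothing more can be done
None
```

The job is done and handed in at 53.7 s; the hand-in gave no verdict, so what follows rests on my own checks.

- **Loading:** I drew the carrier back about 103 mm to the loading stop. Only two tins were on the bench. I put them in nests 1 and 2 and pushed both handles down to their end stops. The handles measured level, and the pictures show the pads on the lids. Nest 3 stayed empty with its clamp open.
- **Stamping station:** I slid the carrier 150.5 mm until I felt the end stop, then let go. I did not re-measure its position finely afterwards. The networks' nest positions gave about 150.8 mm, good to about 2 mm.
- **Height screw:** I wound it clockwise to its hard stop, where the torque jumped to 1.4 N m. I then backed it off a quarter turn. The last picture puts the bar at about 1.56 rad.

**What went wrong or disagreed**
- **Fingertip offset:** the real fingertips sit about 25 mm behind the TCP position given in the text. Because of this the first knob grip missed and pressed on the knob's top with 12 N; later moves allowed for the offset.
- **First screw grip:** it caught the hub under the bar, with 19 N of sideways force, and had to be redone higher.
- **Clamp 1:** pushing its handle to the stop peaked at 41 N at the fingers.
- **Screw angle:** the tool reached the hard stop about 3.6° past the yaw I expected, probably slip in the grip.
- **Pictures:** I viewed 19, against a budget of 14.

The ribbon roll read the same place when I last measured it. I did not measure the label or tape rolls again, but the arm never worked near them.

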